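# Turn the grading tray over with the lifter

## Task

The white stone tray lies on the rubber mat with its grooves down. Take the steel lifter by its black grip, gently work the blade under the tray's rim, and with a turn of the wrist lever the tray up and over, so that it ends lying flat on the mat with its grooved face up; never touch the tray with the gripper or arm, and do not press the lifter hard on the mat or the tray. Then stand the lifter back upright on the bare cabinet top, let go of it, and leave the cup, tweezer and probe where they are.

Things in the scene. Friction and masses are not known exactly. Their poses are not given: they have to be found in the camera images.
- mat: Fixed grey rubber mat block, 210 (x) x 160 (y) x 18 mm high, flat grippy top. Origin: centre of its underside, on the cabinet top; z up.
- tray: Same tray as tray_center (about 90 to 160 g). Origin at the centre of its grooved face, which is underneath at the start; z axis points out of the flat back: up at the start, down once the tray is turned over. x and y lie in its plane. It starts on the half of the mat nearer the robot, roughly square to it; the free half lies to the mat's +x side.
- tray_center (a point): Centre of the loose white ceramic stone tray, axes as tray. Core 48 (x) x 56 (y) x 12 mm thick; at mid-thickness a rim 4 mm thick juts out 8 mm on all four sides (64 x 72 mm overall). So under the rim of the flat tray there is a gap 4 mm high and 8 mm deep, whichever face is down, ending at the upright core wall. Grooves run along x.
- lifter: Same lifter as lifter_grip; origin on the underside of its foot, straight below the grip. x points along the blade to its tip, z up. The front 80 mm of the blade (x 25 to 105 mm) is bent up from the flat foot, in a straight line from x = 25 mm, by an unmeasured amount that differs each time: the tip's underside lies 1 to 11 mm above the foot's plane. Find it by feel. It is stiff.
- lifter_grip (a point): Centre of the black grip of the loose steel lifter (150 g, trowel-like spatula, standing on its foot plate). Grip 40 (x) x 16 (y, pinch width) x 36 mm high, centre 62 mm above the foot's underside. A 12 mm square neck joins it to the foot, 2 mm thick, 44 mm wide, reaching 35 mm behind to 25 mm ahead of the grip's centre; the blade, same width and thickness, goes on to 105 mm ahead (+x).
- case: Fixed closed grey sample case, 160 x 220 x 92 mm high (handle on top to 117 mm), chrome cam lever on its front. Only stands by. Origin: centre of underside.
- cup: Clear polycarbonate stone cup, 52 mm across, 40 mm high, loose bystander. Origin: centre of underside.
- tweezer: Stainless tweezer lying flat, 126 mm long (x), 10 mm wide, 6 mm high, loose bystander. Origin: near its middle, on the underside.
- probe: Matte graphite probe lying flat, 128 mm long (x), 7 mm thick, loose bystander. Origin: near its middle, on the underside.
Not all that is in view belongs to the job. Of the things that look like the tray, the middle-sized one is meant.

How it is judged:
By the outcome, as a careful person would: the job done as asked, in the order asked, and still so for the second after the job is handed in, with the robot touching nothing.
It also fails if it takes over 72 s, if anything falls off the work surface, if the arm or the gripper's body presses on something with over 40 N, if the wrist force passes 120 N, or if a joint passes its speed limit or range.

## Robot

A 6-joint arm with a two-finger parallel gripper is mounted at the origin on the work surface. World frame = base frame: x ahead of the robot, y to its left, z up, the work surface at z = 0. Lengths are in m, angles in rad, forces in N, time in s.
With the tool pointing down it reaches from about 0.35 to 0.975 m from the base axis. Payload 4.9 kg.
Tool frame: the origin (TCP) lies between the finger pads; the fingertips stand 19 mm ahead of it and the grasp point (between the pads) is the TCP; z points along the fingers, y is the direction in which the jaws open and shut (so a half turn about z gives the same grasp; the last joint's range is limited). The gripper opens to 85 mm and grips with 20 to 120 N. Pads are 22 mm wide; open, the fingers measure 114 mm over their backs; the gripper's body (76 mm by 85 mm) begins 54 mm behind the grasp point. The pads swing forward as they close: fully open they stand 13 mm farther back than shut.
Start: joints at [-0.119, 0.053, 1.613, -0, 1.476, -0.119], TCP at [0.625, 0, 0.25] pointing down, gripper open.
Joint ranges: [-3.01, 3.01], [-1.01, 2.22], [0.06, 2.58], [-1.02, 4.17], [0.09, 2.62], [-3.14, 3.14]. Speed limits (rad/s): [2.57, 2.57, 3.14, 3.14, 3.14, 3.14].

## Interface

Orientations are given as a unit quaternion [w, x, y, z].
In Python, from plant import state, grab_frame, calibration, job_done gives the robot as it stands. The module is installed in compiled form; this text tells all that it offers.
- The arm moves only by the tool servo_tool, never from a script. Its argument "deltas" is a list that holds one entry, the list of rows, each a list of 5 numbers: the finger opening in mm, from 0 to 85.4, then the shift along the world's x, y, z in mm, then the turn about the world's z in units of 6 degrees (1.0 is 6 degrees). A call has 1 to 5 rows; each row is the pose to reach, as a shift and turn from the pose commanded when the call began; what a row does not reach only later rows make up. A row lasts 1/8 s, in which the tool goes at most 62.5 mm and 10.7 degrees, less where a joint would pass 70% of its speed; a pose out of reach is approached as far as the arm can. A call with a gripper value outside its range is refused whole. The fingers move at their own pace and stop on an object; the grip force is fixed at half the most. Time passes only in rows, so rows that repeat a pose let the fingers close. It gives the time, the measured TCP pose, the force and the opening at its end, in the units of the state.
- state(): the state, without advancing time (a new reading comes with each control period).
- grab_frame(name): name is "scene" or "side" or "wrist"; returns the picture (384x512x3 uint8, red, green, blue); there is no depth.
- calibration(name): a dict with "intrinsics" (3x3 intrinsics, pixels), "world_from_camera" (4x4, takes a point from camera to world coordinates). Camera axes: x right, y down, z forward; pixel columns grow to the right and rows downward; lengths in m; the calibration is good to about 2 mm. A picture is of the moment at which its call begins: read the wrist's pose just before it. calibration takes no time and is no camera call; for the wrist camera it gives the pose at the moment of the call.
- job_done(): hands the job in, once; it reports no verdict.
The state is a dict: "time": time; "joint_pos": joint angles; "joint_vel": joint speeds; "joint_efforts": joint torques, N m; "tool_pos": TCP position; "tool_rot": TCP orientation; "contact_force": force on the tool from outside, world axes, zero at the start; "ft_torque": the same for the moment, N m; "gripper_width": opening from 0.0 (shut) to 1.0 (fully open).
Only numpy, scipy, OpenCV 4.12 (cv2) and the standard library are available. Lean on these libraries where they do the work, as an engineer would, in place of code of your own. Each camera call takes 0.05 s, during which the arm holds its last target.

## Working session

There is one attempt and no reset: what is moved stays moved. The work goes in short steps, Python scripts to look and compute and a tool call to move; the robot and the scene stay as the last step left them, time stands still between calls to the robot, and variables do not carry over. Pictures are saved under pics/ and viewed, and the job is handed in when it is done.

Besides the shell and the picture viewer there is one more tool, called after "Call:" as name(argument=value, ...), one argument or row to a line, values as JSON. servo_tool: Moves the arm, as the interface text tells. Its arguments: {"type":"object","properties":{"deltas":{"type":"array","items":{"type":"array","items":{"type":"array","items":{"type":"number"}}}}},"required":["deltas"]}

```bash
mkdir -p pics; cat > h.py <<'E'
from plant import state, grab_frame, calibration, job_done
import numpy as np, cv2
def ray(name,u,v,z,c=None):
    c=c or calibration(name);K=np.array(c["intrinsics"]);T=np.array(c["world_from_camera"])
    d=T[:3,:3]@np.linalg.solve(K,[u,v,1]);o=T[:3,3];return o+d*(z-o[2])/d[2]
def proj(name,P,c=None):
    c=c or calibration(name);K=np.array(c["intrinsics"]);T=np.linalg.inv(np.array(c["world_from_camera"]))
    p=K@(T[:3,:3]@np.array(P,float)+T[:3,3]);return p[:2]/p[2]
def save(name,fn,crop=None,s=1):
    im=grab_frame(name)[:,:,::-1]
    cv2.imwrite('pics/raw_'+fn,im)
    if crop: x0,y0,x1,y1=crop; im=im[y0:y1,x0:x1]
    if s!=1: im=cv2.resize(im,None,fx=s,fy=s,interpolation=cv2.INTER_CUBIC)
    cv2.imwrite('pics/'+fn,im)
E
python3 - <<'E'
from h import *
s=state();print(s)
for n in ["scene","side","wrist"]:
    save(n,n+"0.png",s=1.5); c=calibration(n);print(n,np.round(c["intrinsics"],1).tolist(),np.round(c["world_from_camera"],3).tolist())
E
```

```text
{'time': 0.0, 'joint_pos': array([-1.19002431e-01,  5.33440490e-02,  1.61429059e+00, -1.20819303e-05,
        1.47604504e+00, -1.18992188e-01]), 'joint_vel': array([ 0.00184034,  0.0017308 , -0.00038977, -0.00021397, -0.00088977,
       -0.00060842]), 'joint_efforts': array([ 2.70554956e-04, -3.93670499e+01, -3.70175600e+01, -1.62778279e-04,
        6.93513779e-03, -6.06393527e-06]), 'tool_pos': array([6.24405019e-01, 6.68814018e-05, 2.49072980e-01]), 'tool_rot': array([-8.16538075e-04,  7.07109609e-01,  7.07103183e-01, -6.49785794e-04]), 'contact_force': array([ 0.5217374 ,  0.17896791, -0.19685303]), 'ft_torque': array([ 0.01652291,  0.01786613, -0.01967938]), 'gripper_width': 0.997396132272304}
scene [[407.4, 0.0, 256.9], [0.0, 407.4, 185.3], [0.0, 0.0, 1.0]] [[0.474, 0.607, -0.638, 1.263], [0.88, -0.333, 0.338, -0.282], [-0.007, -0.722, -0.692, 0.845], [0.0, 0.0, 0.0, 1.0]]
side [[417.3, 0.0, 255.3], [0.0, 417.3, 193.6], [0.0, 0.0, 1.0]] [[0.972, -0.127, 0.197, 0.386], [-0.235, -0.493, 0.838, -0.716], [-0.009, -0.86, -0.509, 0.565], [0.0, 0.0, 0.0, 1.0]]
wrist [[332.5, 0.0, 253.9], [0.0, 332.5, 186.5], [0.0, 0.0, 1.0]] [[1.0, 0.0, -0.002, 0.626], [-0.0, -0.953, -0.302, 0.077], [-0.002, 0.302, -0.953, 0.373], [0.0, 0.0, 0.0, 1.0]]
```

View pics/scene0.png

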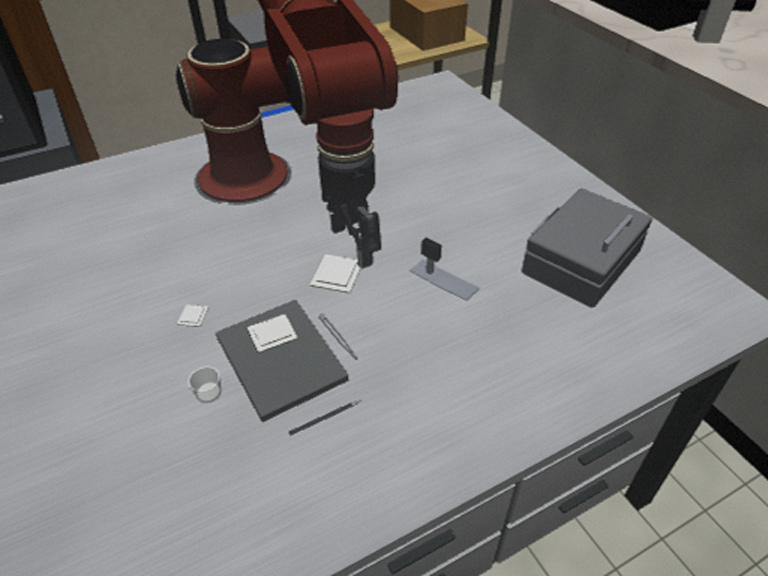

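View pics/side0.png

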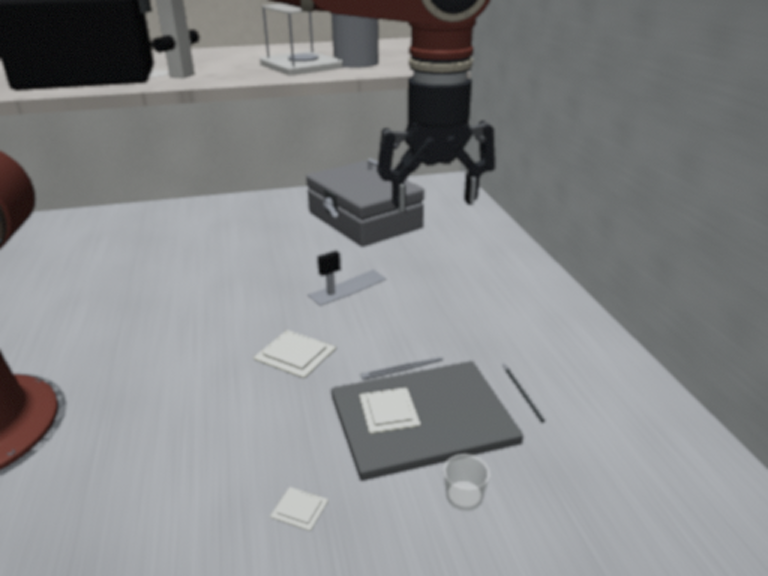

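View pics/wrist0.png

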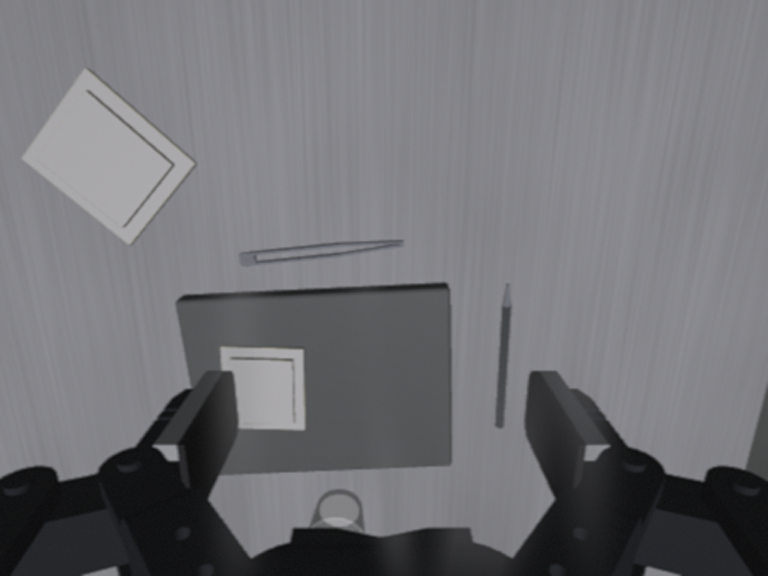

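```bash
python3 - <<'E'
import cv2
a=cv2.imread('pics/raw_scene0.png');b=cv2.imread('pics/raw_side0.png');w=cv2.imread('pics/raw_wrist0.png')
def cr(im,x0,y0,x1,y1,s,f): cv2.imwrite('pics/'+f,cv2.resize(im[y0:y1,x0:x1],None,fx=s,fy=s,interpolation=cv2.INTER_CUBIC))
cr(a,265,150,325,205,10,'c_lift_scene.png');cr(b,200,160,265,210,10,'c_lift_side.png')
cr(a,140,195,240,285,6,'c_mat_scene.png');cr(w,110,180,310,330,4,'c_mat_wrist.png');cr(b,215,235,350,320,5.5,'c_mat_side.png')
E
```

```text
(no output)
```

View pics/c_lift_scene.png

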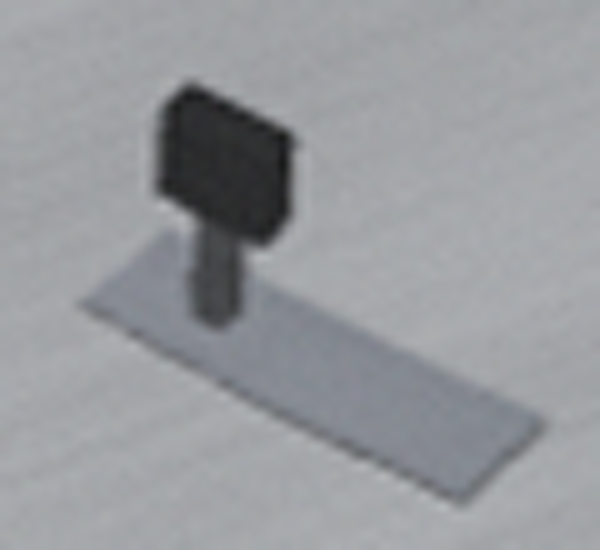

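View pics/c_lift_side.png

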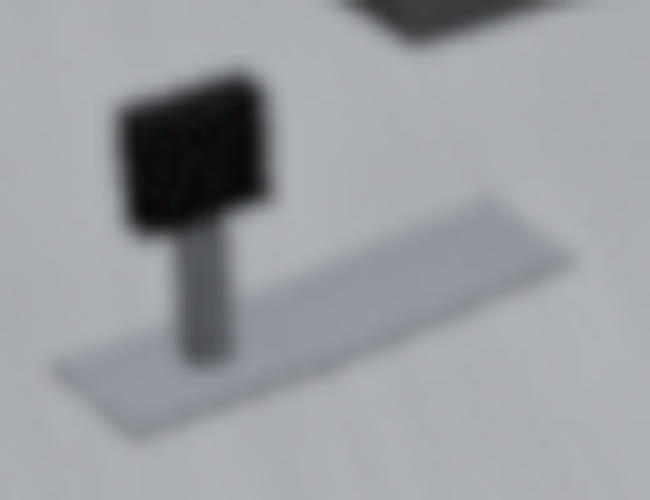

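View pics/c_mat_scene.png

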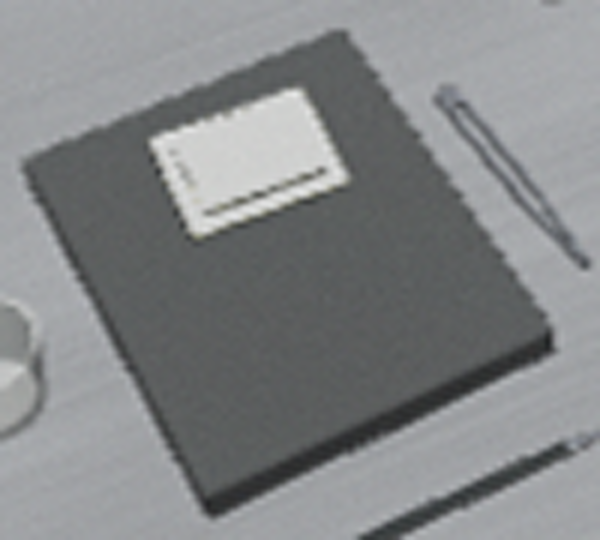

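View pics/c_mat_wrist.png

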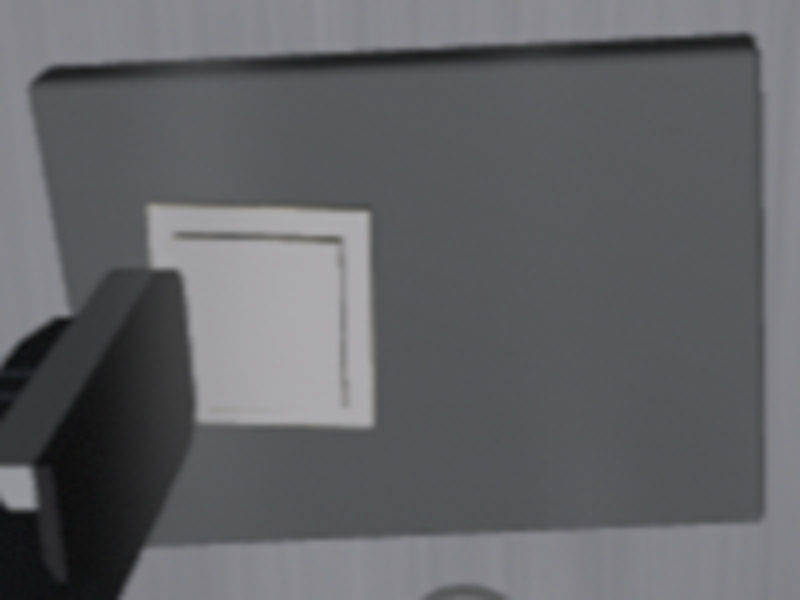

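View pics/c_mat_side.png

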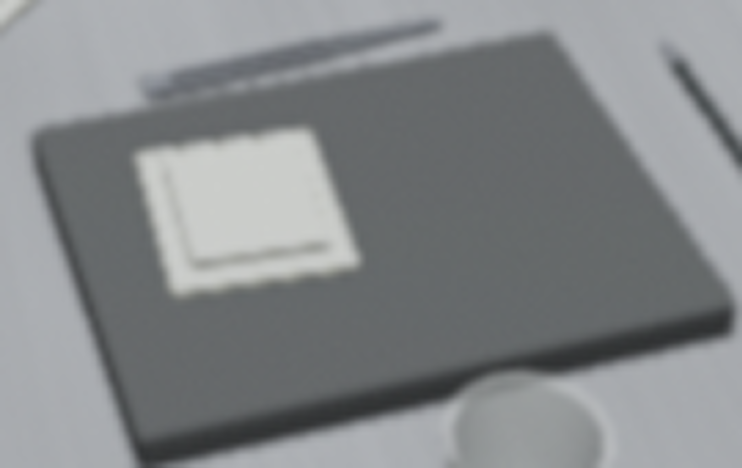

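```bash
cat > fit.py <<'E'
from h import *
from scipy.optimize import least_squares
def un(p,s,o): return (np.array(p,float)+.5)/s-.5+np.array(o)
CS,CD=calibration("scene"),calibration("side"); CW=calibration("wrist")
def R(a): c,s=np.cos(a),np.sin(a); return np.array([[c,-s,0],[s,c,0],[0,0,1]])
def fit(obs,model,x0):
    f=lambda x: np.concatenate([proj(n,P,c)-uv for n,c,P,uv in [(n,c,model(x,k),uv) for n,c,k,uv in obs]])
    r=least_squares(f,x0,loss='soft_l1'); return r.x,np.abs(r.fun).reshape(-1,2)
E
python3 - <<'E'
from fit import *
s=lambda p:un(p,10,(265,150)); d=lambda p:un(p,10,(200,160))
o=[("scene",CS,(-35,-22,1),s((80,303))),("scene",CS,(-35,22,2),s((168,235))),("scene",CS,(105,22,'t'),s((548,425))),("scene",CS,(105,-22,'t'),s((463,503))),
("side",CD,(-35,22,2),d((52,367))),("side",CD,(-35,-22,1),d((137,437))),("side",CD,(105,22,'t'),d((490,195))),("side",CD,(105,-22,'t'),d((573,262))),
("scene",CS,(0,0,62),s((225,165))),("side",CD,(0,0,62),d((193,153)))]
def m(x,k):
    k=[x[3]*100+1.5 if v=='t' else v for v in k]
    return R(x[2])@(np.array(k)/1000)+np.array([x[0],x[1],0])
x,e=fit(o,m,[.6,.2,1.2,.05]);print("lifter",x,np.degrees(x[2]),"t",x[3]*100);print(e.round(2).tolist())
ms=lambda p:un(p,6,(140,195)); mw=lambda p:un(p,4,(110,180)); md=lambda p:un(p,5.5,(215,235))
M=lambda x,k:R(x[2])@(np.array(k)/1000)+np.array([x[0],x[1],0])
o=[("scene",CS,(-105,-80,18),ms((24,162))),("scene",CS,(-105,80,18),ms((345,30))),("scene",CS,(105,80,18),ms((552,335))),("scene",CS,(105,-80,18),ms((212,497))),
("side",CD,(-105,80,18),md((35,132))),("side",CD,(105,80,18),md((555,33))),("side",CD,(105,-80,18),md((735,305))),("side",CD,(-105,-80,18),md((143,443))),
("wrist",CW,(-105,80,18),mw((32,88))),("wrist",CW,(105,80,18),mw((755,48))),("wrist",CW,(105,-80,18),mw((763,518)))]
for n in (None,"scene","side","wrist"):
    x,e=fit([q for q in o if n in (None,q[0])],M,[.65,.0,0.]);print("mat",n,x,np.degrees(x[2]),e.max(0))
zt=26
M=lambda x,k:R(x[2])@(np.array(k)/1000)+np.array([x[0],x[1],0])
o=[("scene",CS,(-32,-36,zt),ms((150,142))),("scene",CS,(-32,36,zt),ms((300,87))),("scene",CS,(32,36,zt),ms((350,183))),("scene",CS,(32,-36,zt),ms((195,240))),
("side",CD,(-32,36,zt),md((135,152))),("side",CD,(32,36,zt),md((312,128))),("side",CD,(32,-36,zt),md((360,266))),("side",CD,(-32,-36,zt),md((175,296))),
("wrist",CW,(-32,36,zt),mw((148,205))),("wrist",CW,(32,36,zt),mw((371,209))),("wrist",CW,(32,-36,zt),mw((375,428)))]
for n in (None,"scene","side","wrist"):
    x,e=fit([q for q in o if n in (None,q[0])],M,[.6,.0,0.]);print("tray",n,x,np.degrees(x[2]),e.max(0))
E
```

```text
lifter [0.51190634 0.21731048 0.36951505 0.07859335] 21.171652990787802 t 7.859335369875476
[[0.35, 0.04], [0.49, 0.83], [0.45, 1.05], [0.24, 0.58], [0.23, 1.02], [0.34, 1.63], [0.28, 0.75], [1.1, 0.43], [0.33, 0.1], [0.28, 1.76]]
mat None [ 0.57658372 -0.12693334  0.05438866] 3.1162404155614216 [2.61431064 1.47186436]
mat scene [ 0.57784799 -0.12756276  0.05263808] 3.015939920050336 [1.4622498  0.98153653]
mat side [ 0.57719782 -0.12511498  0.0494176 ] 2.8314201308564977 [2.02258639 0.55441114]
mat wrist [ 0.57566697 -0.12745221  0.05794614] 3.3200693298256714 [3.55001616 1.55743201]
tray None [ 0.53297997 -0.12318392 -0.03072689] -1.7605211051131369 [0.89580475 1.50808647]
tray scene [ 0.53350996 -0.12507424 -0.02396691] -1.3732027997047243 [0.19646842 0.12939672]
tray side [ 0.53264798 -0.12030942 -0.03256117] -1.8656174764109485 [0.46414269 0.62465239]
tray wrist [ 0.53328382 -0.12329908 -0.02862737] -1.6402275818681316 [0.1825804  0.34085136]
```

Call:
servo_tool(
  deltas=[
    [[85,-25,48,-10,-1.7],[85,-50,96,-20,-3.4],[85,-75,145,-30,-5.1],[85,-112,217,-40,-6.8],[85,-112,217,-40,-8.5]],
  ],
)

```text
time: 0.78
tool_pos: [0.5108, 0.2193, 0.2092]
tool_rot: [-0.0, 0.943, 0.332, -0.001]
contact_force: [0.6, -0.1, -0.0]
gripper_width: 0.996
```

Call:
servo_tool(
  deltas=[
    [[85,0,0,0,-1.5],[85,0,0,0,-3],[85,0,0,0,-3],[85,0,0,0,-3]],
  ],
)

```text
time: 1.27
tool_pos: [0.5129, 0.2169, 0.2101]
tool_rot: [0.0, 0.983, 0.183, -0.0]
contact_force: [0.2, 0.5, -0.1]
gripper_width: 0.994
```

```bash
python3 - <<'E'
from h import *
s=state();print(s["time"],s["tool_pos"],s["tool_rot"],s["joint_pos"])
save("wrist","wrist1.png",s=1.5); c=calibration("wrist");print(np.round(c["world_from_camera"],4).tolist())
np.savez("cw1.npz",K=c["intrinsics"],T=c["world_from_camera"])
E
```

```text
1.275 [0.51289513 0.21689861 0.21010277] [ 8.64911527e-06  9.83069416e-01  1.83233438e-01 -1.71658757e-04] [ 2.66435869e-01 -8.12909455e-02  1.81335413e+00  1.10789504e-05
  1.40987304e+00  1.46868126e+00]
[[0.3594, -0.889, -0.2836, 0.5866], [-0.9332, -0.343, -0.1075, 0.2437], [-0.0017, 0.3032, -0.9529, 0.334], [0.0, 0.0, 0.0, 1.0]]
```

View pics/wrist1.png

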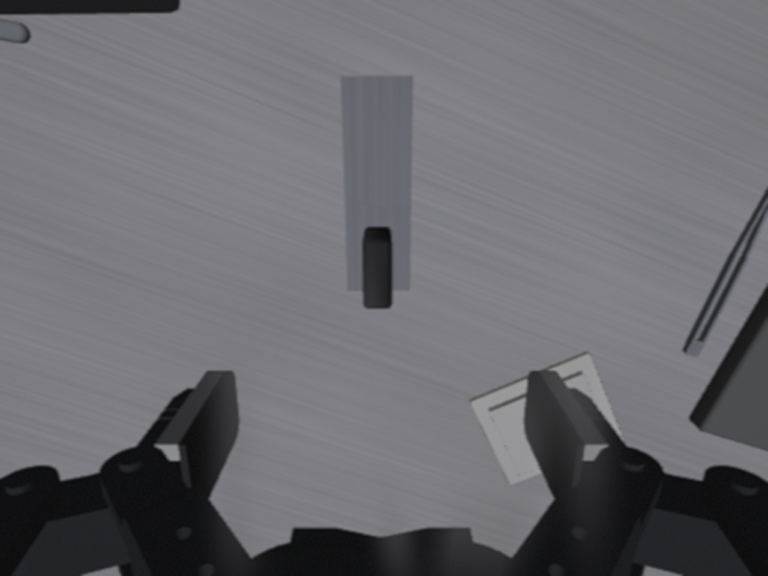

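```bash
python3 - <<'E'
from fit import *
z=np.load("cw1.npz");C={"intrinsics":z["K"],"world_from_camera":z["T"]}
w=lambda p:un(p,1.5,(0,0))
# camera looks along lifter -x; image up = +x ; image left = +y
o=[("wrist",C,(-35,22,2),w((348,290))),("wrist",C,(-35,-22,2),w((410,290))),("wrist",C,(105,22,'t'),w((342,76))),("wrist",C,(105,-22,'t'),w((412,76))),
("wrist",C,(20,8,80),w((364,228))),("wrist",C,(20,-8,80),w((391,228))),("wrist",C,(-20,8,44),w((364,308))),("wrist",C,(-20,-8,44),w((391,308)))]
def m(x,k):
    k=[x[3]*100+2 if v=='t' else v for v in k]
    return R(x[2])@(np.array(k)/1000)+np.array([x[0],x[1],0])
x,e=fit(o,m,[.51,.217,.37,.05]);print("lifter",x,np.degrees(x[2]),"t",x[3]*100);print(e.round(2).tolist())
# image rotation check
for p in [(530,455),(515,484),(472,400),(588,354)]: print(ray("wrist",*w(p),0.006,C).round(4))
E
```

```text
lifter [ 0.51311381  0.21800422  0.37329982 -0.06114863] 21.3885041553805 t -6.114863203386155
[[0.46, 0.09], [0.06, 0.29], [0.09, 0.11], [0.02, 0.18], [1.65, 6.63], [0.84, 6.52], [0.63, 12.9], [0.02, 12.98]]
[0.3976 0.0475 0.006 ]
[0.3688 0.0466 0.006 ]
[0.4257 0.1095 0.006 ]
[0.4905 0.0467 0.006 ]
```

```bash
python3 - <<'E'
from fit import *
z=np.load("cw1.npz");C={"intrinsics":z["K"],"world_from_camera":z["T"]}
w=lambda p:un(p,1.5,(0,0))
o=[("wrist",C,(-35,22,2),w((348,290))),("wrist",C,(-35,-22,2),w((410,290))),("wrist",C,(105,22,'t'),w((342,76))),("wrist",C,(105,-22,'t'),w((412,76))),
("wrist",C,(20,8,44),w((364,228))),("wrist",C,(20,-8,44),w((391,228))),("wrist",C,(-20,8,80),w((363,308))),("wrist",C,(-20,-8,80),w((391,308)))]
def m(x,k):
    k=[x[3]*100+2 if v=='t' else v for v in k]
    return R(x[2])@(np.array(k)/1000)+np.array([x[0],x[1],0])
x,e=fit(o,m,[.51,.217,.37,.05]);print("lifter",x,np.degrees(x[2]),"t",x[3]*100);print(e.round(2).tolist())
E
```

```text
lifter [ 0.5128837   0.2179442   0.37318332 -0.04290803] 21.381828958719982 t -4.290803161590862
[[0.49, 0.12], [0.09, 0.08], [0.07, 0.21], [0.12, 0.07], [0.09, 2.19], [0.01, 2.28], [0.16, 1.46], [0.75, 1.37]]
```

Call:
servo_tool(
  deltas=[
    [[85,0,1,-40,0],[85,0,1,-80,0],[85,0,1,-115,0],[85,0,1,-135,0],[85,0,1,-147,0]],
  ],
)

```text
time: 1.95
tool_pos: [0.5129, 0.2179, 0.0625]
tool_rot: [0.0, 0.983, 0.182, -0.0]
contact_force: [0.6, 0.0, -0.8]
gripper_width: 0.996
```

Call:
servo_tool(
  deltas=[
    [[85,0,0,0,0],[10,0,0,0,0],[10,0,0,0,0],[10,0,0,0,0],[10,0,0,0,0]],
  ],
)

```text
time: 2.58
tool_pos: [0.5131, 0.2181, 0.0637]
tool_rot: [-0.0, 0.983, 0.182, 0.0]
contact_force: [-1.0, 0.5, 1.0]
gripper_width: 0.177
```

Call:
servo_tool(
  deltas=[
    [[10,0,0,5,0],[10,0,0,15,0],[10,0,0,40,0],[10,0,0,70,0],[10,0,0,100,0]],
  ],
)

```text
time: 3.2
tool_pos: [0.5128, 0.218, 0.1647]
tool_rot: [-0.0, 0.983, 0.182, 0.0]
contact_force: [-0.0, 0.5, -1.6]
gripper_width: 0.178
```

Call:
servo_tool(
  deltas=[
    [[10,0,-20,0,1.6],[10,-10,-45,0,3.2],[10,-15,-70,0,4.8],[10,-20,-95,0,6.4],[10,-25,-120,0,8]],
  ],
)

```text
time: 3.82
tool_pos: [0.4878, 0.0972, 0.1639]
tool_rot: [0.0, 0.823, 0.569, 0.0]
contact_force: [-0.1, 0.1, -1.4]
gripper_width: 0.176
```

Call:
servo_tool(
  deltas=[
    [[10,-5,-25,0,1.6],[10,-10,-50,0,3.2],[10,-15,-75,0,4.8],[10,-20,-100,0,6.4],[10,-22,-120,0,8]],
  ],
)

```text
time: 4.45
tool_pos: [0.4658, -0.0229, 0.164]
tool_rot: [0.0, 0.52, 0.854, 0.0]
contact_force: [0.7, 0.2, -1.2]
gripper_width: 0.183
```

Call:
servo_tool(
  deltas=[
    [[10,-4,-22,0,1.6],[10,-8,-44,0,3.2],[10,-12,-66,0,4.8],[10,-16,-88,0,6.4],[10,-20,-107,0,8]],
  ],
)

```text
time: 5.08
tool_pos: [0.4459, -0.1298, 0.164]
tool_rot: [0.0, 0.128, 0.992, -0.0]
contact_force: [-0.2, -0.8, -0.9]
gripper_width: 0.181
```

Call:
servo_tool(
  deltas=[
    [[10,0,0,0,1.5],[10,0,0,0,2.9],[10,0,0,0,2.9]],
  ],
)

```text
time: 5.45
tool_pos: [0.446, -0.1291, 0.1638]
tool_rot: [0.0, -0.02, 1.0, -0.0]
contact_force: [0.3, -0.1, -1.5]
gripper_width: 0.178
```

```bash
python3 - <<'E'
from h import *
s=state();print(s["time"],s["tool_pos"],s["tool_rot"],s["joint_pos"],s["contact_force"],s["ft_torque"])
save("wrist","wrist2.png",s=1.5); c=calibration("wrist")
np.savez("cw2.npz",K=c["intrinsics"],T=c["world_from_camera"])
save("side","side2.png",s=1.5)
E
```

```text
5.45 [ 0.44598759 -0.12908829  0.16380639] [ 2.64946658e-04 -1.99756893e-02  9.99800421e-01 -1.39045830e-04] [-4.42237840e-01 -2.78577099e-01  2.06443897e+00 -1.29136241e-05
  1.35513248e+00 -2.05298544e+00] [ 0.29705105 -0.11743079 -1.54652417] [-0.00240746  0.01699602  0.01046631]
```

View pics/wrist2.png

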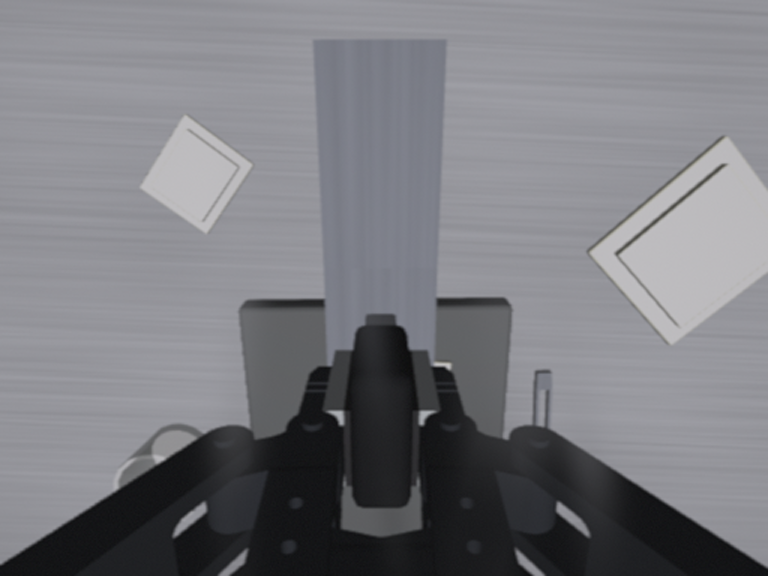

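View pics/side2.png

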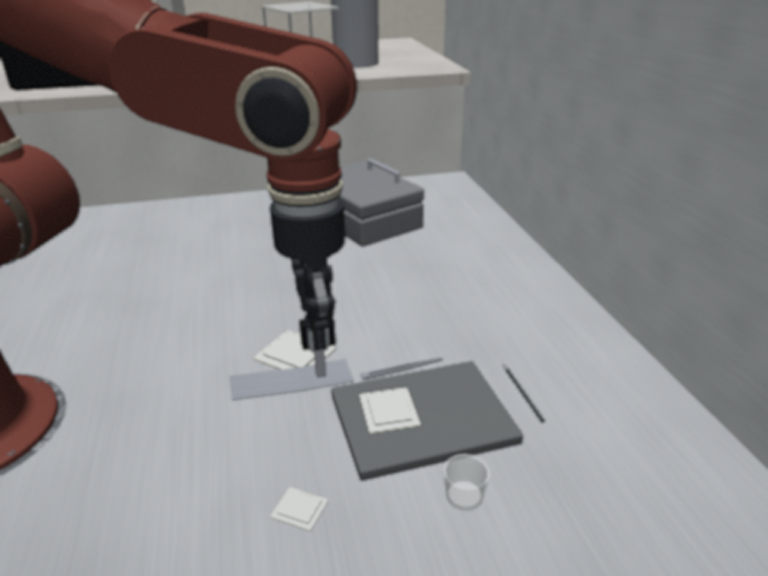

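```bash
python3 - <<'E'
from fit import *
z=np.load("cw2.npz");C={"intrinsics":z["K"],"world_from_camera":z["T"]}
w=lambda p:un(p,1.5,(0,0))
for p in [(241,309),(511,307)]: print("mat top",ray("wrist",*w(p),0.018,C).round(4))
for p in [(241,301),(511,299)]: print("mat bot",ray("wrist",*w(p),0.0,C).round(4))
s=state();g=s["tool_pos"]
# tip: solve t from apparent tip corners
for p in [(314,40),(446,40)]:
    for t in (1,4,8,11):
        zt=g[2]-.064+.0+t/1e3+.002+.0015
        print(t,ray("wrist",*w(p),zt,C).round(4),end=' ')
    print()
im=cv2.imread('pics/raw_wrist2.png'); cv2.imwrite('pics/c2.png',cv2.resize(im[180:240,140:360],None,fx=3.6,fy=3.6,interpolation=cv2.INTER_CUBIC))
E
```

```text
mat top [ 0.4761 -0.2096  0.018 ]
mat top [ 0.4688 -0.0539  0.018 ]
mat bot [ 0.4779 -0.2145  0.    ]
mat bot [ 0.4703 -0.0492  0.    ]
1 [ 0.3446 -0.1564  0.1042] 4 [ 0.345  -0.156   0.1072] 8 [ 0.3456 -0.1555  0.1112] 11 [ 0.346  -0.1551  0.1142] 
1 [ 0.3429 -0.1122  0.1042] 4 [ 0.3433 -0.1126  0.1072] 8 [ 0.3439 -0.113   0.1112] 11 [ 0.3443 -0.1134  0.1142]
```

View pics/c2.png

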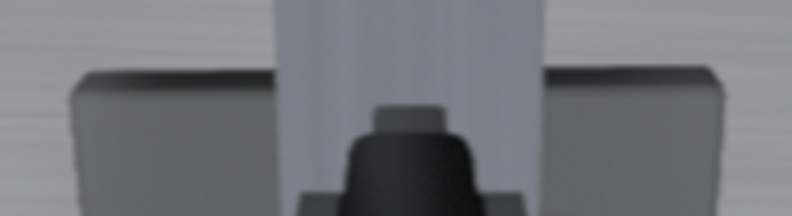

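Call:
servo_tool(
  deltas=[
    [[10,0,0,-25,0],[10,0,0,-50,0],[10,0,0,-68,0],[10,0,0,-77,0],[10,0,0,-80,0]],
  ],
)

```text
time: 6.18
tool_pos: [0.446, -0.129, 0.0831]
tool_rot: [-0.0, -0.021, 1.0, 0.0]
contact_force: [0.0, 0.3, -1.4]
gripper_width: 0.177
```

Call:
servo_tool(
  deltas=[
    [[10,0,0,0,0],[10,0,0,-1,0],[10,0,0,-1,0]],
  ],
)

```text
time: 6.55
tool_pos: [0.4463, -0.1291, 0.0828]
tool_rot: [0.0, -0.021, 1.0, -0.0]
contact_force: [-0.9, -0.7, -1.2]
gripper_width: 0.176
```

Call:
servo_tool(
  deltas=[
    [[10,0,0,-1,0],[20,0,0,-1,0],[24,0,0,-1,0],[24,0,0,-1,0],[24,0,0,-1,0]],
  ],
)

```text
time: 7.18
tool_pos: [0.446, -0.129, 0.0814]
tool_rot: [0.0, -0.021, 1.0, -0.0]
contact_force: [0.6, -0.3, 0.4]
gripper_width: 0.282
```

```bash
python3 - <<'E'
from h import *
s=state();print(s["time"],s["tool_pos"],s["contact_force"],s["gripper_width"])
save("wrist","wrist3.png",s=1.5); c=calibration("wrist")
np.savez("cw3.npz",K=c["intrinsics"],T=c["world_from_camera"])
save("side","side3.png",(130,180,290,290),5)
E
```

```text
7.175 [ 0.44604434 -0.12902415  0.08139995] [ 0.64304838 -0.29196447  0.4354851 ] 0.28245928553581384
```

View pics/wrist3.png

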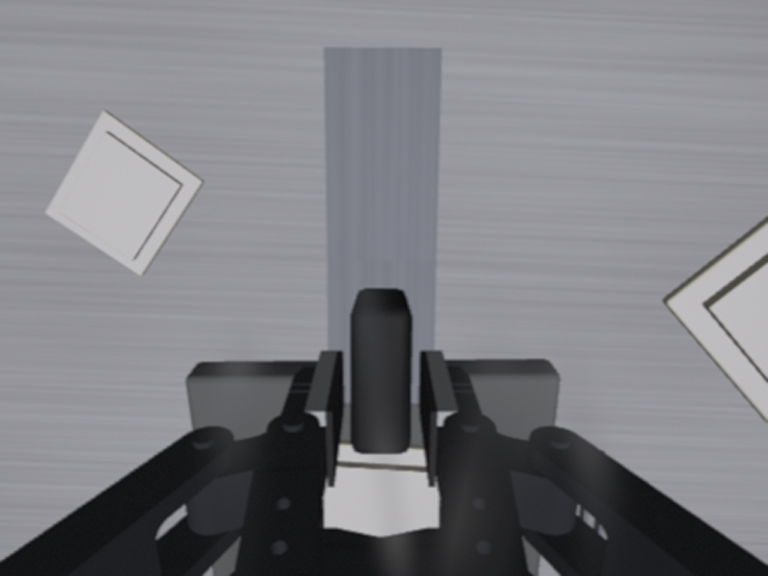

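View pics/side3.png

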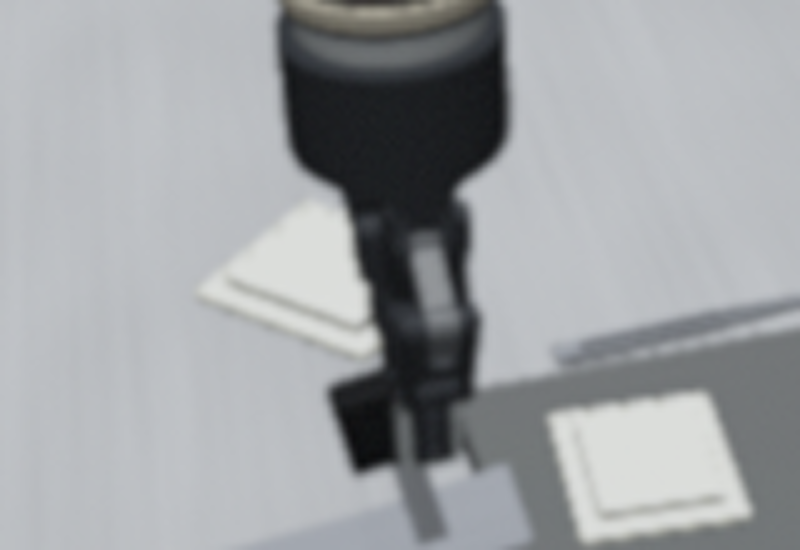

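```bash
python3 - <<'E'
from fit import *
z=np.load("cw3.npz");C={"intrinsics":z["K"],"world_from_camera":z["T"]}
w=lambda p:un(p,1.5,(0,0))
a,b=[ray("wrist",*w(p),0.002,C) for p in [(324,48),(441,48)]];print(a.round(4),b.round(4),np.linalg.norm(a-b))
for p in [(352,404),(428,404)]: print("heel",ray("wrist",*w(p),0.0185,C).round(4))
for p in [(355,290),(406,290)]: print("gripfront",ray("wrist",*w(p),0.064,C).round(4))
for p in [(354,450),(409,450)]: print("griprear",ray("wrist",*w(p),0.077,C).round(4))
# predicted
tipm=(a+b)/2
for t in (1,4,8,11):
    p=np.arcsin((18+t)/135); 
    # distances back from tip top
    dx=lambda x,zz:(105-x)*np.cos(p)-(zz-t-2)*np.sin(p)
    print(t,np.degrees(p).round(2),"heel x",tipm[0]+dx(-35,2)/1e3,"grip x",tipm[0]+dx(0,62)/1e3,"gripz",((105)*np.sin(p)+(62-t)*np.cos(p)).round(1),"nosedown",np.degrees(p-t/80).round(2))
E
```

```text
[ 0.3445 -0.1554  0.002 ] [ 0.3427 -0.1119  0.002 ] 0.043574705250018615
heel [ 0.485  -0.1407  0.0185]
heel [ 0.4836 -0.1083  0.0185]
gripfront [ 0.418 -0.139  0.064]
gripfront [ 0.4174 -0.1237  0.064 ]
griprear [ 0.4647 -0.1375  0.077 ]
griprear [ 0.464  -0.1208  0.077 ]
1 8.09 heel x 0.48236522792803727 grip x 0.43926915648322973 gripz 75.2 nosedown 7.37
4 9.38 heel x 0.48239833723741476 grip x 0.4380884329097073 gripz 74.3 nosedown 6.51
8 11.1 heel x 0.4825377526363034 grip x 0.43663743890331824 gripz 73.2 nosedown 5.37
11 12.4 heel x 0.482712613931855 grip x 0.43564080709720415 gripz 72.4 nosedown 4.53
```

Call:
servo_tool(
  deltas=[
    [[24,-4,0,-3,0],[24,-8,-1,-6,0],[10,-8,-1,-6,0],[10,-8,-1,-6,0],[10,-8,-1,-6,0]],
  ],
)

```text
time: 7.9
tool_pos: [0.4379, -0.13, 0.0752]
tool_rot: [-0.0, -0.021, 1.0, 0.0]
contact_force: [-0.4, -0.1, -0.4]
gripper_width: 0.178
```

```bash
python3 - <<'E'
from h import *
s=state();print(s["time"],s["tool_pos"],s["contact_force"],s["ft_torque"],s["gripper_width"])
save("side","side4.png",(130,180,290,290),5)
save("wrist","wrist4.png",s=1.5); c=calibration("wrist")
np.savez("cw4.npz",K=c["intrinsics"],T=c["world_from_camera"])
E
```

```text
7.9 [ 0.43790783 -0.1299588   0.0751563 ] [-0.4057155  -0.14064471 -0.43672867] [ 0.01695964 -0.01547243 -0.02529367] 0.17779076989127837
```

View pics/side4.png

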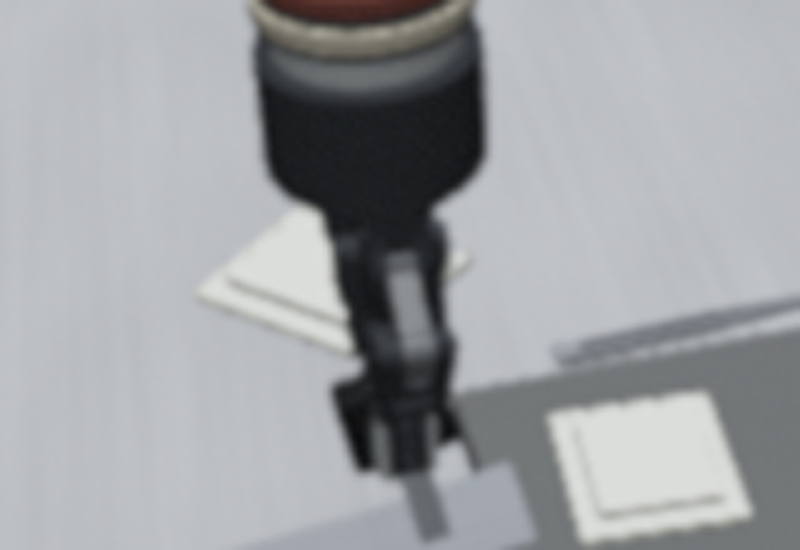

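View pics/wrist4.png

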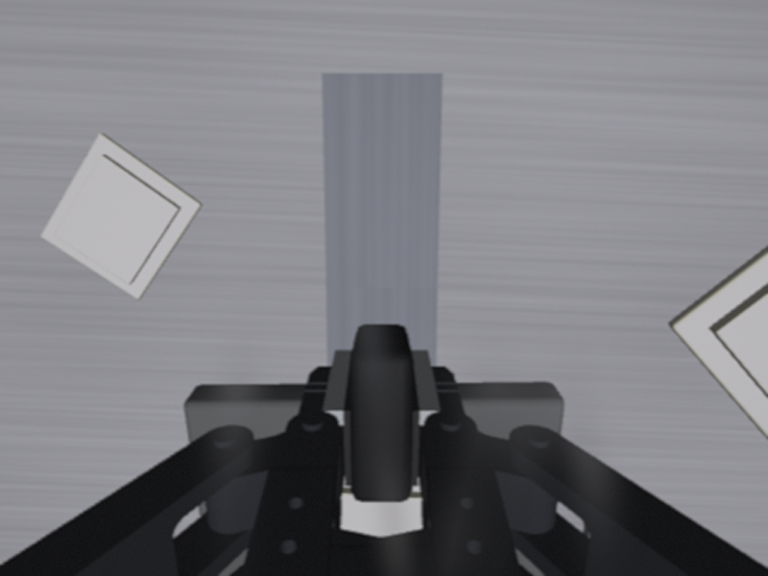

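```bash
python3 - <<'E'
from fit import *
z=np.load("cw4.npz");C={"intrinsics":z["K"],"world_from_camera":z["T"]}
w=lambda p:un(p,1.5,(0,0))
for z in (0.002,0.004):
  a,b=[ray("wrist",*w(p),z,C) for p in [(322,73),(441.5,73)]];print(a.round(4),b.round(4),np.linalg.norm(a-b),"dist",(np.array([0.4379,-.13])-((a+b)/2)[:2]).round(4))
E
```

```text
[ 0.3456 -0.1564  0.002 ] [ 0.3438 -0.1126  0.002 ] 0.04377501530927391 dist [0.0932 0.0045]
[ 0.3458 -0.1561  0.004 ] [ 0.344  -0.1128  0.004 ] 0.04333081670988499 dist [0.093  0.0045]
```

Call:
servo_tool(
  deltas=[
    [[10,0,0,5,0],[10,0,0,15,0],[10,0,0,40,0],[10,-10,0,70,0],[10,-20,0,90,0]],
  ],
)

```text
time: 8.62
tool_pos: [0.4185, -0.1303, 0.1679]
tool_rot: [0.001, -0.021, 1.0, -0.001]
contact_force: [-0.1, 0.5, -1.3]
gripper_width: 0.179
```

Call:
servo_tool(
  deltas=[
    [[10,-4,1,0,-1.6],[10,-8,2,0,-3.2],[10,-12,3,0,-4.8],[10,-16,4,0,-6.4],[10,-20,5,0,-8]],
  ],
)

```text
time: 9.25
tool_pos: [0.3981, -0.1251, 0.1662]
tool_rot: [0.001, 0.39, 0.921, -0.0]
contact_force: [-0.3, 0.3, -1.5]
gripper_width: 0.178
```

Call:
servo_tool(
  deltas=[
    [[10,0,0,0,-1.6],[10,0,0,0,-3.2],[10,0,0,0,-4.8],[10,0,0,0,-6.4],[10,0,0,0,-8]],
  ],
)

```text
time: 9.88
tool_pos: [0.3982, -0.1251, 0.1662]
tool_rot: [0.001, 0.731, 0.683, 0.0]
contact_force: [-0.6, 0.6, -1.9]
gripper_width: 0.177
```

Call:
servo_tool(
  deltas=[
    [[10,0,0,0,-1.6],[10,0,0,0,-3.2],[10,0,0,0,-4.8],[10,0,0,0,-6.4],[10,0,0,0,-8]],
  ],
)

```text
time: 10.5
tool_pos: [0.3982, -0.1251, 0.1662]
tool_rot: [0.0, 0.945, 0.326, 0.0]
contact_force: [-1.3, -0.5, -0.7]
gripper_width: 0.181
```

Call:
servo_tool(
  deltas=[
    [[10,0,0,0,-1.6],[10,0,0,0,-3.2],[10,0,0,0,-4.8],[10,0,0,0,-6.4],[10,0,0,0,-6.7]],
  ],
)

```text
time: 11.12
tool_pos: [0.3982, -0.1251, 0.1661]
tool_rot: [0.0, 1.0, -0.016, 0.0]
contact_force: [-0.6, -0.5, -1.7]
gripper_width: 0.182
```

```bash
python3 - <<'E'
from h import *
s=state();q=s["tool_rot"];print(s["time"],s["tool_pos"],q,np.degrees(2*np.arctan2(q[2],q[1])),s["joint_pos"],s["contact_force"])
save("wrist","wrist5.png",s=1.5); c=calibration("wrist")
np.savez("cw5.npz",K=c["intrinsics"],T=c["world_from_camera"])
save("side","side5.png",(130,180,290,290),5)
E
```

```text
11.125 [ 0.39816058 -0.12508122  0.16607559] [ 2.57009452e-04  9.99878821e-01 -1.55583146e-02  4.65916709e-04] -1.782923708759465 [-4.83101199e-01 -4.18531973e-01  2.16534508e+00 -3.94999766e-05
  1.39371605e+00  1.11881995e+00] [-0.55182463 -0.51776807 -1.73220559]
```

View pics/wrist5.png

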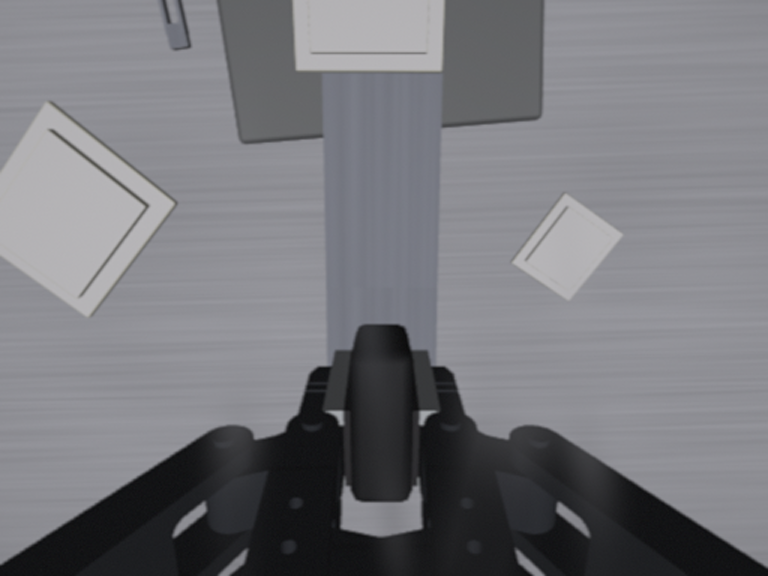

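View pics/side5.png

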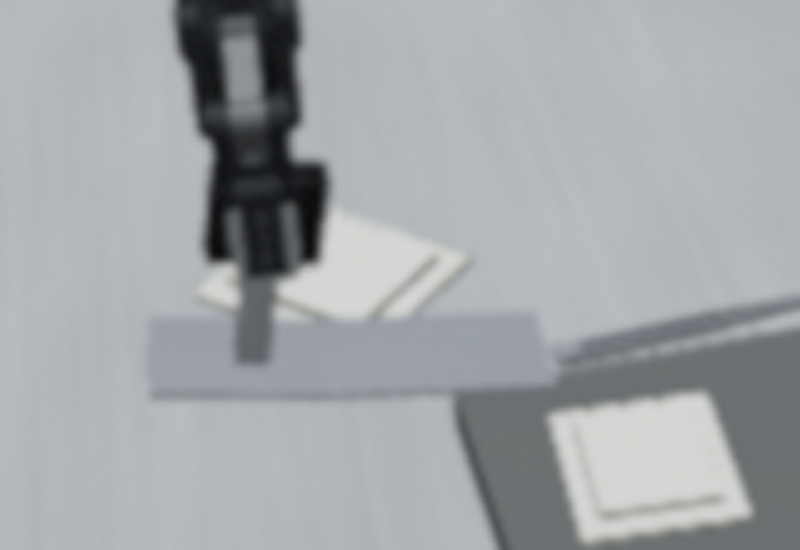

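```bash
python3 - <<'E'
from fit import *
z=np.load("cw5.npz");C={"intrinsics":z["K"],"world_from_camera":z["T"]}
w=lambda p:un(p,1.5,(0,0))
a,b=[ray("wrist",*w(p),0.026,C) for p in [(294.5,72),(444,72)]];print("tray rim",a.round(4),b.round(4),np.linalg.norm(a-b),"mid",((a+b)/2).round(4),np.degrees(np.arctan2((a-b)[1],(a-b)[0]))-90)
zt=.1661-.0752+.002
a,b=[ray("wrist",*w(p),zt,C) for p in [(322,73),(441.5,73)]];print("tip",a.round(4),b.round(4),"mid",((a+b)/2).round(4))
for p in [(243,142),(541,118)]: print("mat",ray("wrist",*w(p),0.018,C).round(4))
E
```

```text
tray rim [ 0.5013 -0.0866  0.026 ] [ 0.499  -0.1598  0.026 ] 0.07327993304662365 mid [ 0.5001 -0.1232  0.026 ] -1.8128494616791784
tip [ 0.4944 -0.1073  0.0929] [ 0.4931 -0.151   0.0929] mid [ 0.4937 -0.1291  0.0929]
mat [ 0.4689 -0.0554  0.018 ]
mat [ 0.476  -0.2112  0.018 ]
```

Call:
servo_tool(
  deltas=[
    [[10,-5,6,-25,0],[10,-5,6,-50,0],[10,-5,6,-65,0],[10,-5,6,-70,0],[10,-5,6,-70,0]],
  ],
)

```text
time: 11.85
tool_pos: [0.3932, -0.1192, 0.0956]
tool_rot: [0.0, 1.0, -0.016, 0.0]
contact_force: [-1.2, -0.2, -1.7]
gripper_width: 0.181
```

```bash
cat > look.py <<'E'
import sys
from h import *
f=[]
s=state();print("t",s["time"],s["tool_pos"].round(4),s["contact_force"].round(2),s["ft_torque"].round(3),round(s["gripper_width"],3))
n=sys.argv[1]
save("side","side"+n+".png",(170,200,300,290),6)
save("scene","scene"+n+".png",(130,180,260,270),6)
E
python3 look.py 6
```

```text
t 11.85 [ 0.3932 -0.1192  0.0956] [-1.21 -0.18 -1.67] [0.006 0.032 0.006] 0.181
```

View pics/side6.png

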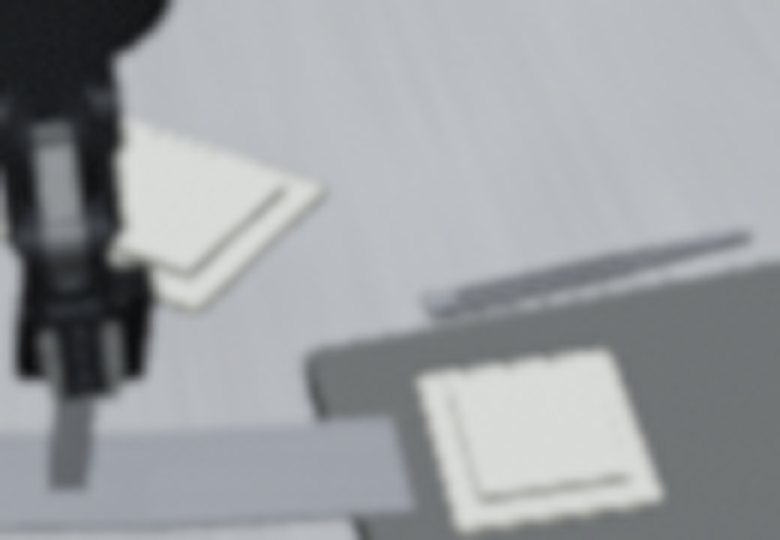

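View pics/scene6.png

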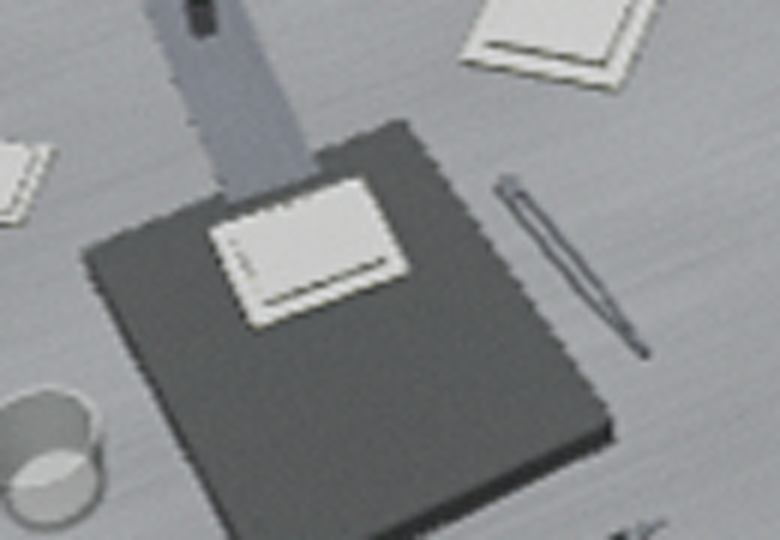

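Call:
servo_tool(
  deltas=[
    [[10,0,0,-0.8,0],[10,0,0,-1.5,0],[10,0,0,-1.5,0]],
  ],
)

```text
time: 12.32
tool_pos: [0.393, -0.119, 0.0939]
tool_rot: [0.0, 1.0, -0.016, 0.0]
contact_force: [-0.3, 0.2, -1.8]
gripper_width: 0.175
```

Call:
servo_tool(
  deltas=[
    [[10,0,0,-0.5,0],[10,0,0,-0.5,0]],
  ],
)

```text
time: 12.58
tool_pos: [0.3929, -0.119, 0.0932]
tool_rot: [-0.0, 1.0, -0.016, -0.0]
contact_force: [-0.7, -0.5, -1.8]
gripper_width: 0.177
```

Call:
servo_tool(
  deltas=[
    [[10,0,0,-0.5,0],[10,0,0,-0.5,0]],
  ],
)

```text
time: 12.82
tool_pos: [0.3929, -0.119, 0.0927]
tool_rot: [-0.0, 1.0, -0.016, -0.0]
contact_force: [-0.4, -0.1, -1.8]
gripper_width: 0.18
```

Call:
servo_tool(
  deltas=[
    [[10,0,0,-0.4,0],[10,0,0,-0.4,0]],
  ],
)

```text
time: 13.08
tool_pos: [0.393, -0.119, 0.0926]
tool_rot: [0.0, 1.0, -0.016, -0.0]
contact_force: [-1.3, -0.2, -0.5]
gripper_width: 0.176
```

Call:
servo_tool(
  deltas=[
    [[10,0,0,-0.4,0],[10,0,0,-0.4,0]],
  ],
)

```text
time: 13.32
tool_pos: [0.393, -0.1191, 0.0924]
tool_rot: [0.0, 1.0, -0.016, -0.0]
contact_force: [-3.2, 0.3, 3.1]
gripper_width: 0.18
```

Call:
servo_tool(
  deltas=[
    [[10,0,0,-0.4,0],[10,0,0,-0.4,0]],
  ],
)

```text
time: 13.58
tool_pos: [0.393, -0.1191, 0.0922]
tool_rot: [0.0, 1.0, -0.016, -0.0]
contact_force: [-6.4, 0.5, 7.1]
gripper_width: 0.181
```

Call:
servo_tool(
  deltas=[
    [[10,0,0,1.2,0],[10,0,0,1.2,0],[10,0,0,1.2,0]],
  ],
)

```text
time: 13.95
tool_pos: [0.3931, -0.119, 0.0926]
tool_rot: [-0.0, 1.0, -0.016, 0.0]
contact_force: [1.2, -0.1, -1.5]
gripper_width: 0.179
```

Call:
servo_tool(
  deltas=[
    [[10,2,0,0,0],[10,4,0,0,0],[10,6,0,0,0],[10,8,0,0,0],[10,9,0,0,0]],
  ],
)

```text
time: 14.58
tool_pos: [0.4021, -0.119, 0.0927]
tool_rot: [-0.0, 1.0, -0.016, -0.0]
contact_force: [0.1, 0.3, -1.1]
gripper_width: 0.182
```

```bash
python3 look.py 7
```

```text
t 14.575 [ 0.4021 -0.119   0.0927] [ 0.08  0.29 -1.11] [ 0.005 -0.023 -0.078] 0.182
```

View pics/side7.png

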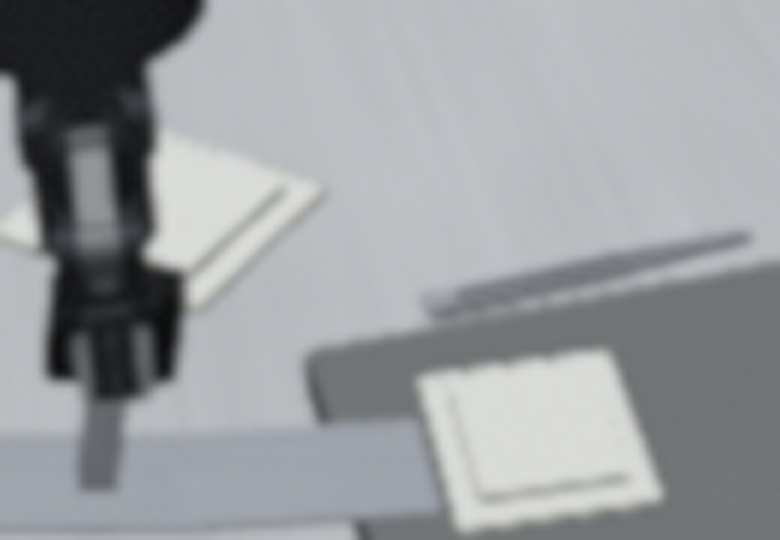

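View pics/scene7.png

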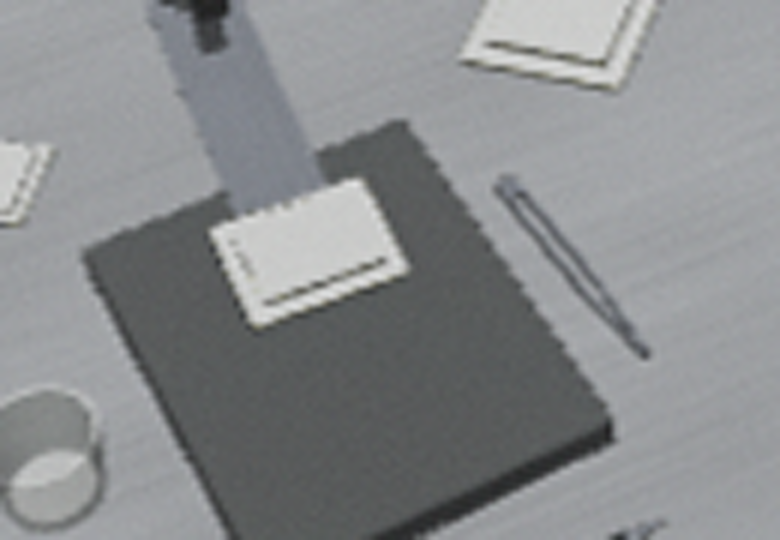

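Call:
servo_tool(
  deltas=[
    [[10,2,0,0,0],[10,4,0,0,0],[10,6,0,0,0],[10,7,0,0,0],[10,8,0,0,0]],
  ],
)

```text
time: 15.3
tool_pos: [0.41, -0.119, 0.0928]
tool_rot: [-0.0, 1.0, -0.016, -0.0]
contact_force: [0.2, -0.5, -1.5]
gripper_width: 0.178
```

Call:
servo_tool(
  deltas=[
    [[10,1,0,0,0],[10,1,0,0,0]],
  ],
)

```text
time: 15.55
tool_pos: [0.411, -0.119, 0.0928]
tool_rot: [0.0, 1.0, -0.016, 0.0]
contact_force: [-0.3, 0.4, -1.1]
gripper_width: 0.177
```

Call:
servo_tool(
  deltas=[
    [[10,1,0,0,0],[10,1,0,0,0]],
  ],
)

```text
time: 15.8
tool_pos: [0.412, -0.119, 0.0928]
tool_rot: [0.0, 1.0, -0.016, 0.0]
contact_force: [-0.8, -0.4, -1.8]
gripper_width: 0.179
```

```bash
python3 look.py 8
```

```text
t 15.8 [ 0.412  -0.119   0.0928] [-0.8  -0.43 -1.8 ] [ 0.012 -0.022  0.011] 0.179
```

View pics/side8.png

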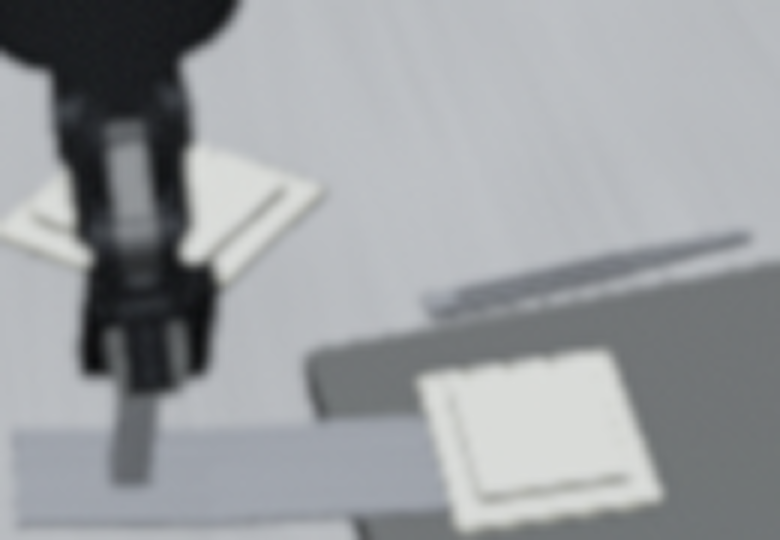

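Call:
servo_tool(
  deltas=[
    [[10,1,0,0,0],[10,1,0,0,0]],
  ],
)

```text
time: 16.15
tool_pos: [0.413, -0.119, 0.0928]
tool_rot: [0.0, 1.0, -0.016, 0.0]
contact_force: [1.4, 0.4, -1.2]
gripper_width: 0.178
```

Call:
servo_tool(
  deltas=[
    [[10,1,0,0,0],[10,1,0,0,0]],
  ],
)

```text
time: 16.4
tool_pos: [0.4139, -0.1189, 0.0927]
tool_rot: [-0.0, 1.0, -0.016, -0.0]
contact_force: [-1.4, -0.3, -0.9]
gripper_width: 0.179
```

Call:
servo_tool(
  deltas=[
    [[10,0,0,0,0]],
  ],
)

```text
time: 16.52
tool_pos: [0.4139, -0.119, 0.0927]
tool_rot: [-0.0, 1.0, -0.016, -0.0]
contact_force: [-0.9, -1.7, -1.1]
gripper_width: 0.176
```

Call:
servo_tool(
  deltas=[
    [[10,0.7,0,0,0],[10,0.7,0,0,0]],
  ],
)

```text
time: 16.77
tool_pos: [0.4147, -0.119, 0.0927]
tool_rot: [-0.0, 1.0, -0.016, 0.0]
contact_force: [-0.6, 0.2, -1.9]
gripper_width: 0.178
```

```bash
python3 - <<'E'
import numpy as np
def cor(d):
    t=np.radians(d);c,s=np.cos(t),np.sin(t)
    t1=np.arctan2(4,8)
    if t<t1: return np.array([24-48*c+4*s,48*s+4*c])
    px=24+8*np.cos(t1)+4*np.sin(t1)
    return np.array([px-56*c,56*s])
off=lambda d:np.array([np.interp(d,[0,45,90,120],[-1.5,-1.3,-.3,0]),np.interp(d,[0,45,90,120],[-1,0,1.3,1.5])])
P0=np.array([-24,1.3])
for d in range(0,121,5): print(d,(cor(d)+off(d)-P0).round(1))
E
```

```text
0 [-1.5  1.7]
5 [-0.9  6. ]
10 [-0.  10.2]
15 [ 1.2 14.3]
20 [ 2.9 18.3]
25 [ 4.8 22.2]
30 [ 7.1 26.4]
35 [ 9.7 30.6]
40 [12.7 34.6]
45 [16.  38.3]
50 [19.8 41.7]
55 [23.7 44.9]
60 [28.  47.6]
65 [32.4 50. ]
70 [37. 52.]
75 [41.8 53.7]
80 [46.7 54.9]
85 [51.7 55.6]
90 [56.6 56. ]
95 [61.6 55.8]
100 [66.5 55.2]
105 [71.3 54.2]
110 [76.  52.8]
115 [80.6 50.9]
120 [84.9 48.7]
```

Back off slightly and begin the lift to about 15°, then look.

Call:
servo_tool(
  deltas=[
    [[10,-1.2,0,1,0],[10,-1.2,0,2,0],[10,-0.9,0,5,0],[10,-0.4,0,8,0],[10,0,0,10.2,0]],
  ],
)

```text
time: 17.4
tool_pos: [0.4148, -0.119, 0.1033]
tool_rot: [0.0, 1.0, -0.016, 0.0]
contact_force: [0.8, -0.1, -2.6]
gripper_width: 0.175
```

```bash
python3 look.py 9
```

```text
t 17.4 [ 0.4148 -0.119   0.1033] [ 0.81 -0.12 -2.58] [-0.012  0.057 -0.003] 0.175
```

View pics/side9.png

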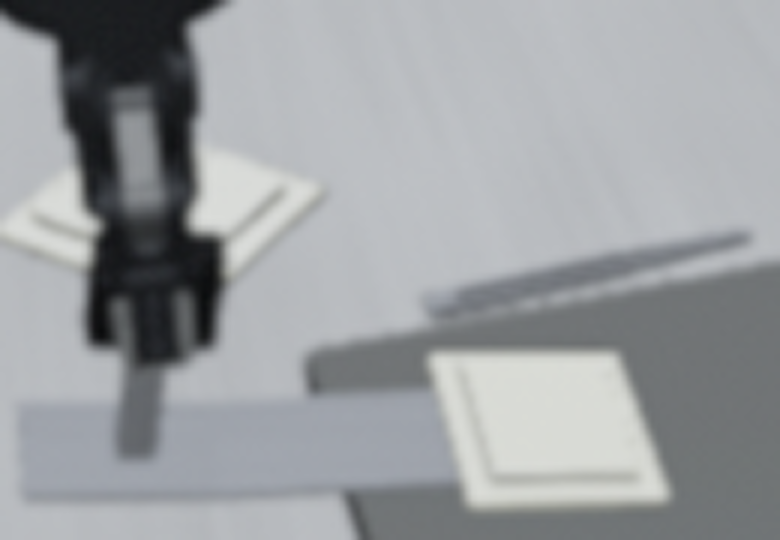

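View pics/scene9.png

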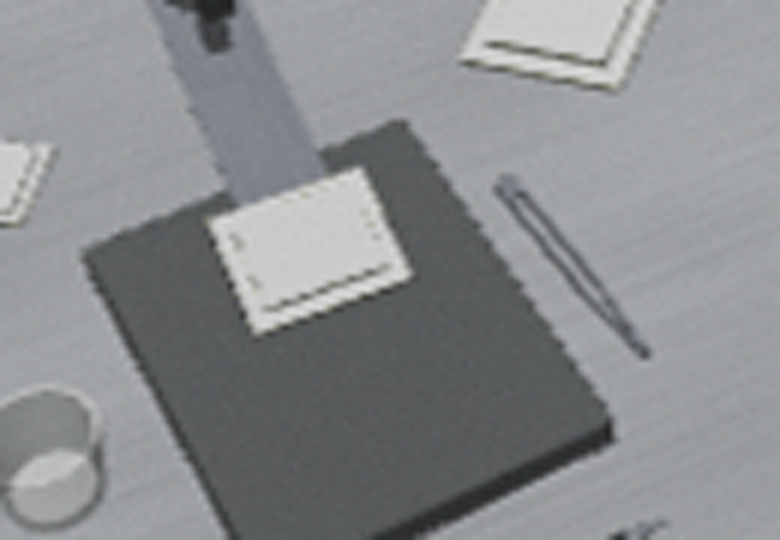

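Call:
servo_tool(
  deltas=[
    [[10,0.6,0,2,0],[10,1.2,0,4.1,0],[10,2.9,0,8.1,0],[10,4.8,0,12,0],[10,7.1,0,16.2,0]],
  ],
)

```text
time: 18.12
tool_pos: [0.4219, -0.119, 0.1195]
tool_rot: [0.0, 1.0, -0.016, 0.0]
contact_force: [0.1, 0.0, -2.1]
gripper_width: 0.177
```

```bash
python3 look.py 10
```

```text
t 18.125 [ 0.4219 -0.119   0.1195] [ 0.07  0.03 -2.11] [ 0.006  0.074 -0.03 ] 0.177
```

View pics/side10.png

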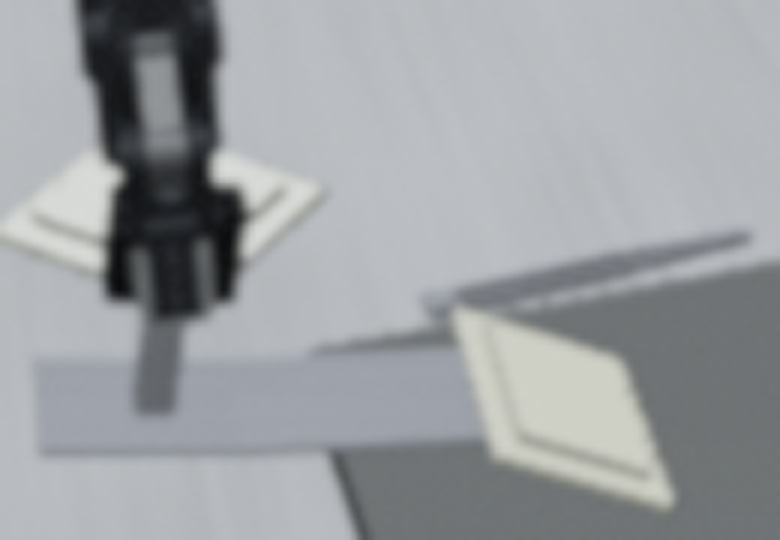

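View pics/scene10.png

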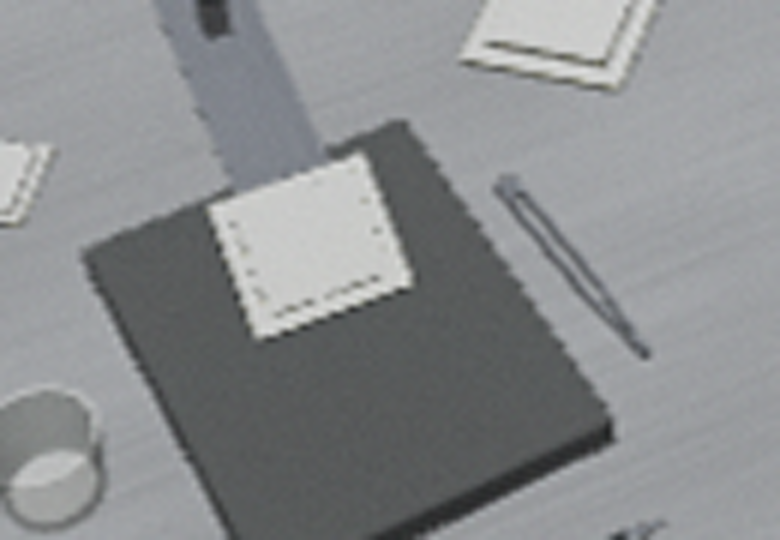

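```bash
python3 - <<'E'
from fit import *
s=lambda p:un(p,6,(130,180)); d=lambda p:un(p,6,(170,200))
for p in [(413,285),(260,340)]: print("sc",ray("scene",*s(p),.018,CS).round(4))
for p in [(672,508),(622,352)]: print("sd",ray("side",*d(p),.019,CD).round(4))
for p in [(362,153),(208,206)]: 
    print("top sc",[ray("scene",*s(p),z,CS).round(4)[:2] for z in (.048,.054)])
for p in [(452,305),(492,460)]: print("top sd",[ray("side",*d(p),z,CD).round(4)[:2] for z in (.048,.054)])
E
```

```text
sc [ 0.5669 -0.0901  0.018 ]
sc [ 0.564  -0.1603  0.018 ]
sd [ 0.5673 -0.1549  0.019 ]
sd [ 0.5727 -0.0779  0.019 ]
top sc [array([ 0.5091, -0.0875]), array([ 0.5148, -0.089 ])]
top sc [array([ 0.5065, -0.1589]), array([ 0.5122, -0.1598])]
top sd [array([ 0.515 , -0.0748]), array([ 0.5135, -0.0822])]
top sd [array([ 0.5107, -0.1513]), array([ 0.5093, -0.1578])]
```

Call:
servo_tool(
  deltas=[
    [[10,2.6,0,4.2,0],[10,5.6,0,8.2,0],[10,8.9,0,11.9,0],[10,12.7,0,15.3,0],[10,16.6,0,18.5,0]],
  ],
)

```text
time: 18.85
tool_pos: [0.4387, -0.119, 0.138]
tool_rot: [0.0, 1.0, -0.016, 0.0]
contact_force: [-0.2, -0.9, -2.1]
gripper_width: 0.18
```

```bash
python3 look.py 11
```

```text
t 18.85 [ 0.4387 -0.119   0.138 ] [-0.17 -0.87 -2.1 ] [-0.029  0.111  0.   ] 0.18
```

View pics/side11.png

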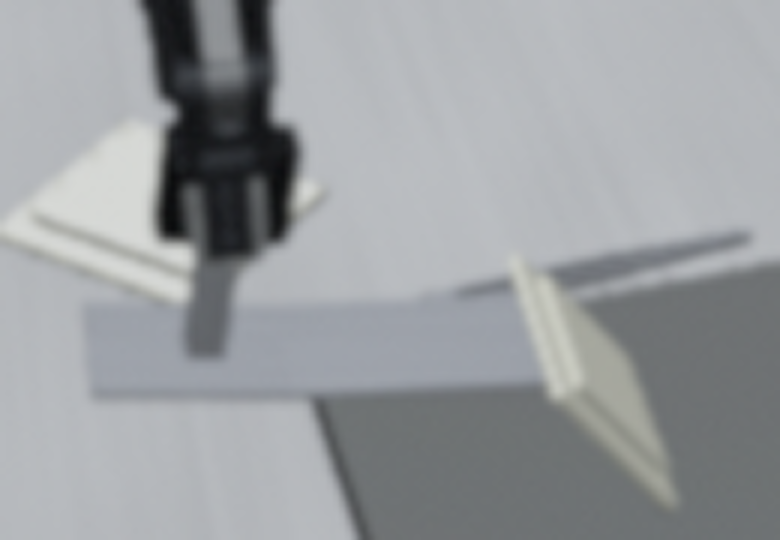

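View pics/scene11.png

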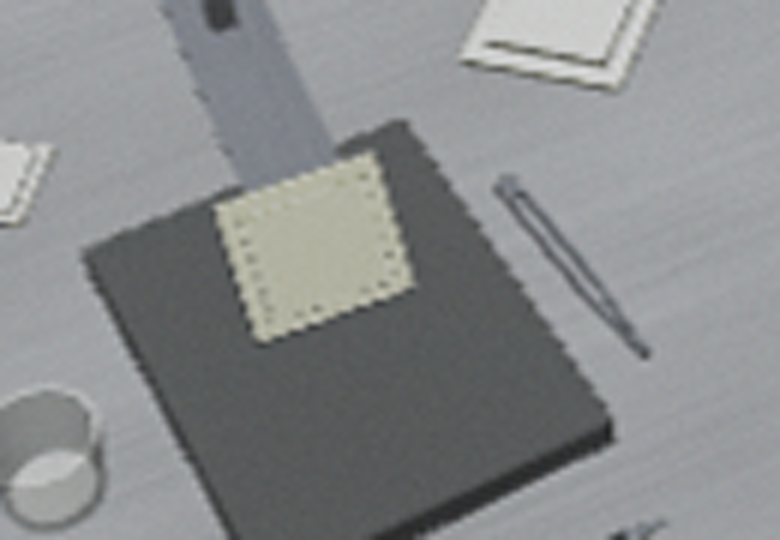

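Call:
servo_tool(
  deltas=[
    [[10,4.3,0,2.7,0],[10,8.7,0,5.1,0],[10,13.3,0,7.1,0],[10,18.1,0,8.8,0],[10,21,0,9.7,0]],
  ],
)

```text
time: 19.58
tool_pos: [0.4598, -0.119, 0.1475]
tool_rot: [-0.0, 1.0, -0.016, 0.0]
contact_force: [0.0, -1.2, -1.6]
gripper_width: 0.179
```

```bash
python3 look.py 12
```

```text
t 19.575 [ 0.4598 -0.119   0.1475] [ 0.01 -1.24 -1.6 ] [-0.004  0.004 -0.036] 0.179
```

View pics/side12.png

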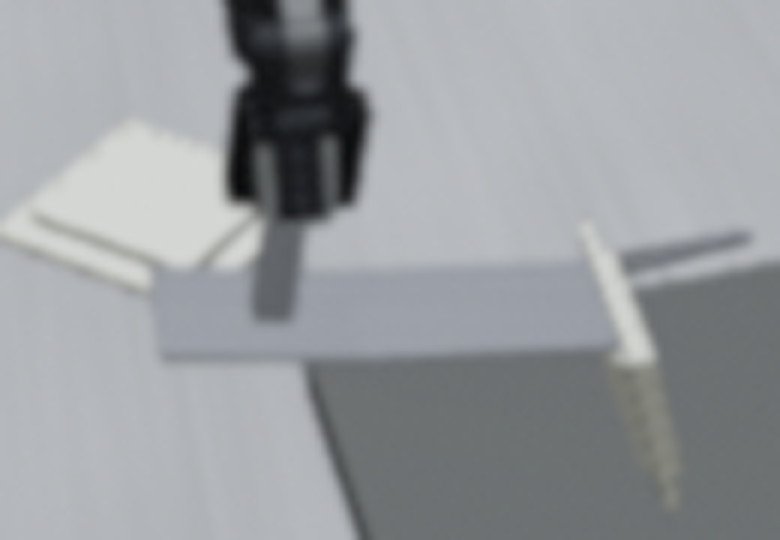

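Call:
servo_tool(
  deltas=[
    [[10,3,0,0.8,0],[10,6,0,1.6,0],[10,9,0,2.2,0],[10,12,0,2.6,0],[10,15,0,3,0]],
  ],
)

```text
time: 20.3
tool_pos: [0.4746, -0.119, 0.1504]
tool_rot: [-0.0, 1.0, -0.016, 0.0]
contact_force: [-0.3, 0.3, -1.8]
gripper_width: 0.181
```

```bash
python3 look.py 13
```

```text
t 20.3 [ 0.4746 -0.119   0.1504] [-0.26  0.26 -1.78] [-0.061  0.023 -0.005] 0.181
```

View pics/side13.png

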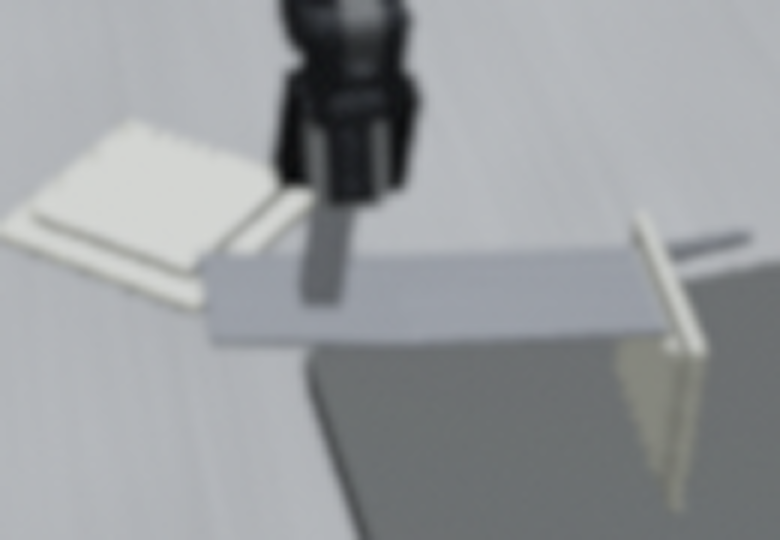

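Call:
servo_tool(
  deltas=[
    [[10,3,0,0,0],[10,6,0,0,0],[10,8,0,0,0],[10,8,0,2,0],[10,6,0,6,0]],
  ],
)

```text
time: 21.02
tool_pos: [0.4802, -0.1189, 0.1564]
tool_rot: [-0.0, 1.0, -0.016, -0.0]
contact_force: [-0.4, 0.7, -0.9]
gripper_width: 0.177
```

```bash
python3 look.py 14
```

```text
t 21.025 [ 0.4802 -0.1189  0.1564] [-0.38  0.74 -0.86] [ 0.06   0.018 -0.024] 0.177
```

View pics/side14.png

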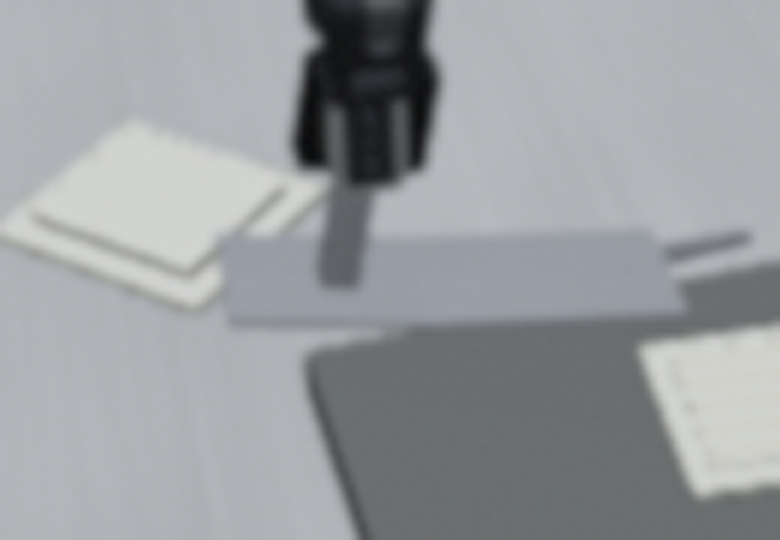

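View pics/scene14.png

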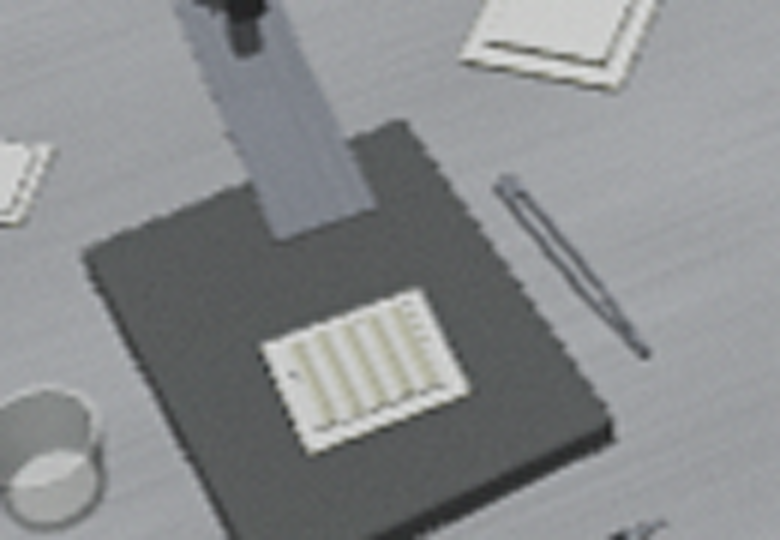

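Call:
servo_tool(
  deltas=[
    [[10,-5,10,20,0],[10,-5,40,25,0.5],[10,0,85,25,1.5],[10,5,130,25,2.5],[10,10,180,25,3.9]],
  ],
)

```text
time: 21.75
tool_pos: [0.4904, 0.0622, 0.1817]
tool_rot: [0.0, 0.982, 0.189, 0.0]
contact_force: [1.0, 0.4, -1.0]
gripper_width: 0.181
```

Call:
servo_tool(
  deltas=[
    [[10,8,40,0,0],[10,15,80,0,0],[10,20,120,0,0],[10,23,150,0,0],[10,23,157,-10,0]],
  ],
)

```text
time: 22.38
tool_pos: [0.514, 0.2196, 0.1722]
tool_rot: [-0.0, 0.982, 0.188, 0.001]
contact_force: [0.9, -0.5, -0.5]
gripper_width: 0.18
```

Call:
servo_tool(
  deltas=[
    [[10,0,0,-30,0],[10,0,0,-60,0],[10,0,0,-80,0],[10,0,0,-90,0],[10,0,0,-92,0]],
  ],
)

```text
time: 23.0
tool_pos: [0.5134, 0.2177, 0.0791]
tool_rot: [0.0, 0.982, 0.187, -0.0]
contact_force: [1.0, -0.2, -1.8]
gripper_width: 0.181
```

Call:
servo_tool(
  deltas=[
    [[10,0,0,-2,0],[10,0,0,-3,0],[10,0,0,-3.5,0],[10,0,0,-4,0],[10,0,0,-4,0]],
  ],
)

```text
time: 23.62
tool_pos: [0.5134, 0.2181, 0.0755]
tool_rot: [-0.0, 0.982, 0.187, 0.0]
contact_force: [-0.2, 0.4, -1.0]
gripper_width: 0.179
```

Call:
servo_tool(
  deltas=[
    [[10,0,0,-0.4,0],[10,0,0,-0.4,0]],
  ],
)

```text
time: 23.88
tool_pos: [0.5133, 0.218, 0.0749]
tool_rot: [-0.0, 0.982, 0.187, -0.0]
contact_force: [-0.2, 0.9, -1.8]
gripper_width: 0.184
```

Call:
servo_tool(
  deltas=[
    [[16,0,0,-0.3,0],[18,0,0,-0.3,0],[19,0,0,-0.3,0],[20,0,0,-0.3,0],[22,0,0,-0.3,0]],
  ],
)

```text
time: 24.5
tool_pos: [0.5134, 0.218, 0.0748]
tool_rot: [-0.0, 0.982, 0.187, 0.0]
contact_force: [-0.4, 0.2, 0.1]
gripper_width: 0.257
```

```bash
cat > look2.py <<'E'
import sys
from h import *
s=state();print("t",s["time"],s["tool_pos"].round(4),s["contact_force"].round(2),round(s["gripper_width"],3))
n=sys.argv[1]
save("side","side"+n+".png",(180,130,290,220),7)
save("scene","scene"+n+".png",(250,130,350,220),7)
E
python3 look2.py 15
```

```text
t 24.5 [0.5134 0.218  0.0748] [-0.39  0.19  0.11] 0.257
```

View pics/side15.png

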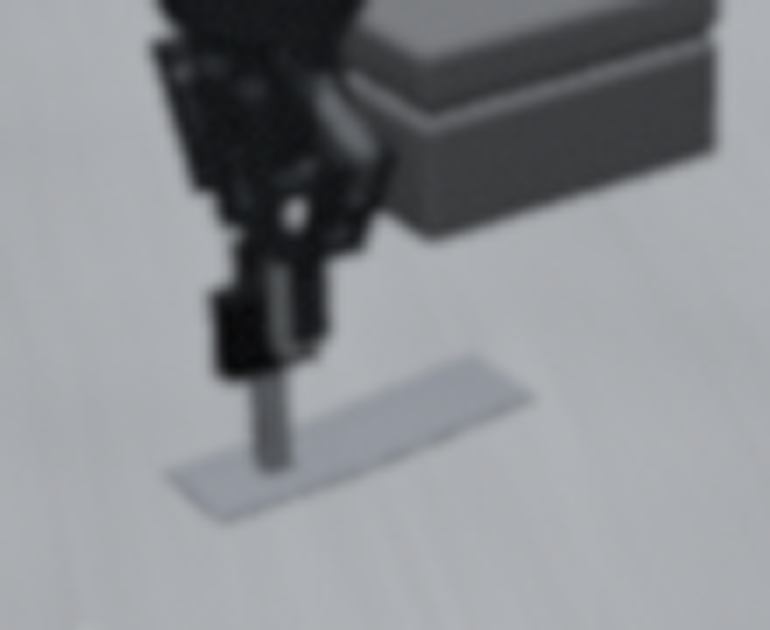

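View pics/scene15.png

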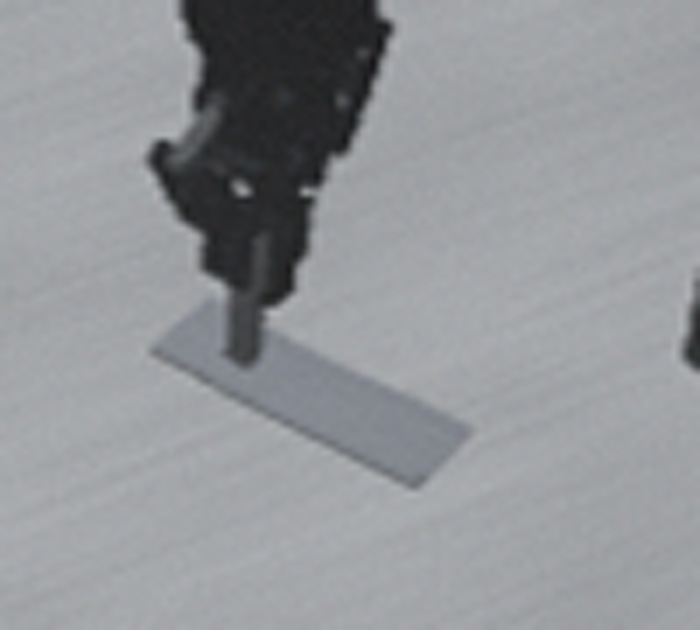

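Call:
servo_tool(
  deltas=[
    [[45,0,0,0,0],[65,0,0,0,0],[65,0,0,0,0],[65,0,0,15,0],[65,0,0,40,0]],
  ],
)

```text
time: 25.22
tool_pos: [0.5128, 0.2178, 0.115]
tool_rot: [0.0, 0.982, 0.187, -0.001]
contact_force: [0.2, 0.4, 0.2]
gripper_width: 0.757
```

Call:
servo_tool(
  deltas=[
    [[65,0,0,40,0],[65,0,0,80,0],[65,-40,0,120,0],[65,-80,0,150,0],[65,-80,0,150,0]],
  ],
)

```text
time: 25.85
tool_pos: [0.4334, 0.2187, 0.2698]
tool_rot: [-0.001, 0.982, 0.188, 0.004]
contact_force: [-0.3, -0.0, 0.3]
gripper_width: 0.766
```

```bash
python3 - <<'E'
from h import *
s=state();print("t",s["time"],s["tool_pos"].round(4),s["contact_force"].round(2))
save("side","side16.png",s=1.5);save("scene","scene16.png",s=1.5)
E
```

```text
t 25.85 [0.4334 0.2187 0.2698] [-0.33 -0.03  0.25]
```

View pics/side16.png

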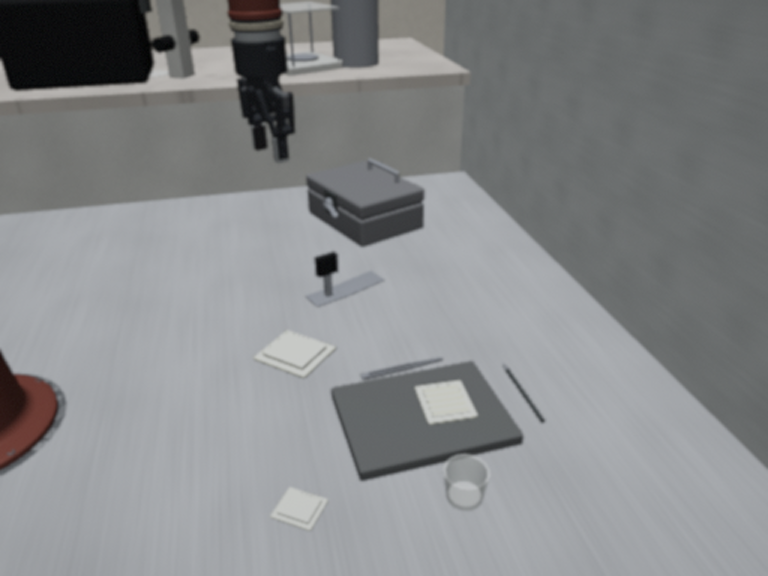

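View pics/scene16.png

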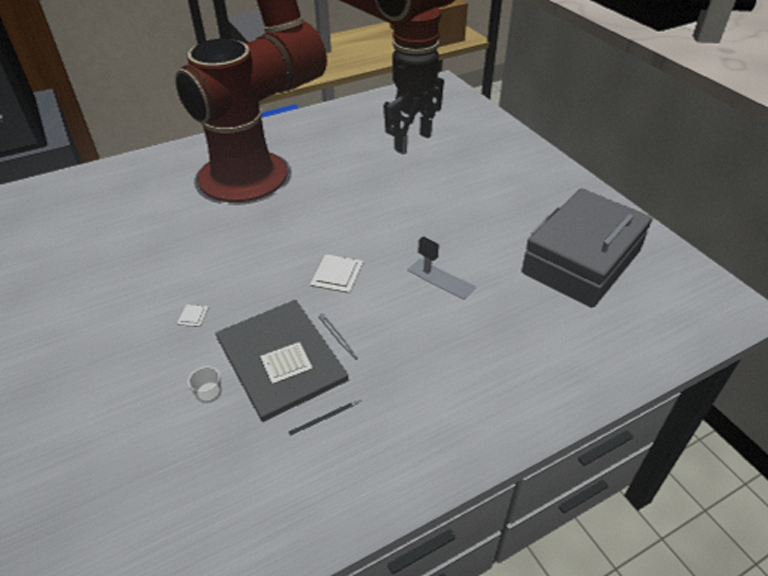

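All is in place: the tray lies grooves up on the mat, the lifter stands upright, and the bystanders are where they started.

```bash
python3 -c "
from plant import *
print(job_done())"
```

```text
the job is handed in; nothing more can be done
None
```

The tray now lies flat on the mat with its grooved face up. The lifter is let go and stands upright on the bare cabinet top, within about a centimetre of where it started. I handed the job in at about 26 s.

- **Bent blade:** the camera views disagreed on how far the blade is bent up (about 8 mm in one fit; later wrist views pointed lower). I did not measure it by feel. If it was near 8 mm, the blade held level would have fouled the mat edge before getting under the rim.
- **Re-grip:** I rested the lifter's heel on the mat edge, let the tip drop to the cabinet top, and gripped it again pitched nose-down. This also gave me the height of the tip.
- **Flip:** the servo only turns about the vertical axis, so I could not lever with a turn of the wrist. I moved the blade under the robot-side rim and carried that edge through an arc. Past upright, the tray fell the rest of the way onto its back by itself.
- **Forces:** one probing touch on the mat read 6.4 N sideways and 7.1 N up. During the lift the end-of-call force readings stayed below 3 N, lifter weight included.
- **Putting it back:** I lowered the lifter until its tip was almost on the cabinet top and opened the grip. Its heel dropped a short way onto the flat foot.

The final scene and side pictures show the tray flat with grooves up and the gripper clear of everything. The cup, tweezer, probe and the two other trays look unmoved by eye; I did not measure them. No check failed.

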